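Put the left and right jaw casts in their own bays and shut the cover

ROBOT

A 6-joint arm with a two-finger parallel gripper is mounted at the origin on the work surface. World frame = base frame: x ahead of the robot, y to its left, z up, the work surface at z = 0. Lengths are in mm, angles in rad, forces in N, time in s.
With the tool pointing down it reaches from about 350 to 975 mm from the base axis. Payload 7.1 kg.
Tool frame: the origin (TCP) lies at the very end of the fingers, on their centre line; the grasp point (between the pads) lies 19 mm behind it; y points along the fingers, x is the direction in which the jaws open and shut, and the axes are right-handed (so a half turn about y gives the same grasp; the last joint's range is limited). The gripper opens to 88 mm and grips with 3 to 60 N. Pads are 20 mm wide; open, the fingers measure 115 mm over their backs; the gripper's body (75 mm by 178 mm) begins 61 mm behind the grasp point.
Start: joints at [-1.224, 0.423, 1.63, -0, 1.089, -0.019], TCP at [223.577, -583.625, 222.675] pointing down, gripper open.
Joint ranges: [-3, 3], [-0.9, 2.11], [0.09, 2.58], [-1.31, 4.45], [0.11, 2.69], [-2.54, 2.54]. Speed limits (rad/s): [2.39, 2.39, 3.01, 3.14, 3.14, 3.14].

INTERFACE

Orientations are given as a rotation vector (axis times angle).
In Python, from workcell import ctrl gives the robot as it stands. The module is installed in compiled form; this text tells all that it offers.
- The arm moves only by the tool jog_arm, never from a script. Its argument "steps" is a list of rows, each an object with "turn": the turn, a rotation vector about the world's x, y, z scaled (see below), a list of three; "dp": the shift along the world's x, y, z scaled (see below), a list of three; "claw": the opening, from 0 (shut) to 1 (fully open). In form: [{"turn": [wx, wy, wz], "dp": [x, y, z], "claw": claw}, ...]. A call has 1 to 12 rows; each row is the pose to reach, as a shift and turn from the pose measured when the call began, turning the shorter way round; what a row does not reach only later rows make up. The controller multiplies each number of a shift by 80 mm and each number of a turn by pi rad. A row lasts 1/12 s, in which the tool goes at most 41.7 mm and 7.16 degrees, less where a joint would pass 70% of its speed; a pose out of reach is approached as far as the arm can. A call with a number of a shift or a turn outside -1 to 1 is refused whole. A call with a gripper value outside its range is refused whole. The fingers move at their own pace and stop on an object; the grip force is fixed at half the most. Time passes only in rows, so rows that repeat a pose let the fingers close. It gives the time, the measured TCP pose, the force and the opening at its end, in the units of the state.
- ctrl.get_obs(): the state, without advancing time (a new reading comes with each control period).
- ctrl.get_image(name): name is "scene" or "top"; returns a dict with "img" (480x640x3 uint8, red, green, blue), "range_z" (480x640 float32, mm along the optical axis (not along the pixel's ray), 0 where there is no reading), "fovy" (degrees; the focal length in pixels is half the picture's height over the tangent of half this angle, whatever the lens; pixels are square), "cx", "cy" (the principal point, pixels), "dist_coeffs" ([k1, k2, p1, p2, k3] as OpenCV has them; the pictures are not rectified), "camera_from_world" (4x4, takes a point from world to camera coordinates). Camera axes: x right, y down, z forward; pixel columns grow to the right and rows downward; lengths in mm; the calibration is good to about 2 mm. A picture is of the moment at which its call begins.
- ctrl.close_job(): hands the job in, once; it reports no verdict.
The state is a dict: "t": time; "qpos": joint angles; "qvel": joint speeds; "joint_torque": joint torques, N m; "ee_pos": TCP position; "orientation": TCP orientation; "ft_force": force on the tool from outside, world axes, zero at the start; "moment": the same for the moment, N m; "width": finger opening in mm.
Only numpy, scipy, OpenCV 4.12 (cv2) and the standard library are available. Lean on these libraries where they do the work, as an engineer would, in place of code of your own. Each camera call takes 0.05 s, during which the arm holds its last target.

TASK

Sort the two mirror-image half-jaw casts into the box: each goes nose first through the mouth and under the half-open cover into the bay it fits (left half in the left bay, right half in the right bay); do the left one first, pushing each along the bench until you feel it press lightly against the sprung stop, set somewhere near the far end of its bay, without ramming it. Then slide the cover fully shut, and leave the jar, the dish and the steel block where they are.

Things in the scene. Friction and masses are not known exactly. Their poses are not given: they have to be found in the camera images.
- box: Grey box fixed to the bench, 146 deep (x), 138 wide (y), walls 6 thick, 18 high, no floor; two bays 60 wide (|y| 3 to 63), left bay at +y. From 58 in, a bevelled key block fills |y| 3 to 32, leaving a channel |y| 32 to 63: the fitting half's body runs in it, its ramus stays before the block; the wrong half is blocked. Origin: bench level, middle of the open mouth edge; x points in.
- left_bay (a point): Bench-level point on the mouth edge of the left bay (box y = +50 mm), axes as the box. The centre line of the left half's body runs along its x axis when it is in, nose towards +x.
- right_bay (a point): The same for the right bay (box y = -50 mm) and the right half.
- left_stop: End stop of the left bay: black pad 24 wide, 13 high. Its face is set anywhere 105 to 120 mm in from the mouth, differently each time and not reported: feel for it. Sprung: yields from 1.6 N, 0.8 N per mm, bottoms after 8 mm at 8 N; damped, returns slowly. Origin is NOT at the pad but at the mouth, on the bench, box x 0, y +47.5.
- right_stop: The same in the right bay, set separately; origin at the mouth, box x = 0, y = -47.5 mm.
- left_jaw: Bone-coloured resin cast (about 60 g), the left half of a lower jaw, lying outer face up. L shape: straight body 95 long (x -47.5 to 47.5), 20 wide, 12 thick, round nose at +x; at the tail a ramus (x -47.5 to -19.5) out to y -44, up to 15.5 high. Teeth on the ramus side (24 wide over them, x -10 to 38). Flat tail face. Nose away from you, ramus is on the right. Origin: underside, mid-length, body centre line; z up.
- right_jaw: Bone-coloured resin cast (about 60 g), the right half of a lower jaw, lying outer face up. L shape: straight body 95 long (x -47.5 to 47.5), 20 wide, 12 thick, round nose at +x; at the tail a ramus (x -47.5 to -19.5) out to y +44, up to 15.5 high. Teeth on the ramus side (24 wide over them, x -10 to 38). Flat tail face. Nose away from you, ramus is on the left. Origin: underside, mid-length, body centre line; z up.
- left_jaw_nose (a point): Foremost point of the left half's nose, at its underside (local x = +47.5 mm).
- right_jaw_nose (a point): The same for the right half.
- cover (a joint): Slide of the flat clear cover on the box (138 wide, 146 long, underside 21 mm, top 25 mm above the bench). 0 = fully shut, front edge level with the mouth; grows to 0.065 m as it slides back along box +x, where it still hides the rear of the bays. Starts at 0.045 to 0.065. Friction 2 N, hard stops at both ends.
- cover_rib (a point): Top middle of the cover's finger rib: a bar 70 mm long (box y), 10 thick (box x), 18 tall, top 43 mm above the bench, centred 12 mm behind the cover's front edge. Moves with the cover.
- jar: Bystander: white plastic jar, 64 mm diameter, 85 mm tall, origin under its centre.
- dish: Bystander: shallow glass dish, 84 mm diameter, 16 mm tall, origin under its centre.
- gauge_block: Bystander: steel block 60 x 30 x 25 mm, origin under its centre.
Not all that is in view belongs to the job. Leave any blue or red look-alike of the right_jaw alone.

How it is judged:
By the outcome, as a careful person would: the job done as asked, in the order asked, and still so for the second after the job is handed in, with the robot touching nothing.
It also fails if it takes over 72 s, if anything falls off the work surface, if the arm or the gripper's body presses on something with over 40 N, if the wrist force passes 120 N, or if a joint passes its speed limit or range.

## Working session

There is one attempt and no reset: what is moved stays moved. The work goes in short steps, Python scripts to look and compute and a tool call to move; the robot and the scene stay as the last step left them, time stands still between calls to the robot, and variables do not carry over. Pictures are saved under pics/ and viewed, and the job is handed in when it is done.

Besides the shell and the picture viewer there is one more tool, called after "Request:" as name(argument=value, ...) on one line, values as JSON. jog_arm: Moves the arm, as the interface text tells. Its arguments: {"type":"object","properties":{"steps":{"type":"array","items":{"type":"object","properties":{"turn":{"type":"array","items":{"type":"number"}},"dp":{"type":"array","items":{"type":"number"}},"claw":{"type":"number"}}}}},"required":["steps"]}

```bash
mkdir -p pics; ls; cat > h.py <<'E'
import numpy as np, cv2
from workcell import ctrl
def K(d):
    f=240/np.tan(np.radians(d['fovy'])/2); return np.array([[f,0,d['cx']],[0,f,d['cy']],[0,0,1.]])
def rays(d,px):
    p=cv2.undistortPoints(np.array(px,float).reshape(-1,1,2),K(d),np.array(d['dist_coeffs'],float)).reshape(-1,2)
    T=np.array(d['camera_from_world']);R=T[:3,:3];t=T[:3,3]
    return -R.T@t, np.c_[p,np.ones(len(p))]@R
def plane(d,px,z):
    o,r=rays(d,px); return o+r*((z-o[2])/r[:,2])[:,None]
def cloud(d):
    v,u=np.mgrid[0:480,0:640]
    o,r=rays(d,np.c_[u.ravel(),v.ravel()]); 
    P=o+r*d['range_z'].ravel()[:,None]; P[d['range_z'].ravel()==0]=np.nan
    return P.reshape(480,640,3)
def proj(d,P):
    T=np.array(d['camera_from_world']); rv=cv2.Rodrigues(T[:3,:3])[0]
    return cv2.projectPoints(np.array(P,float).reshape(-1,1,3),rv,T[:3,3],K(d),np.array(d['dist_coeffs'],float))[0].reshape(-1,2)
def save(d,n): cv2.imwrite(f'pics/{n}.png',d['img'][:,:,::-1])
E
python3 - <<'E'
from h import *
import pickle
print(ctrl.get_obs())
for n in('scene','top'):
    d=ctrl.get_image(n); save(d,n+'0'); pickle.dump(d,open(n+'0.pkl','wb'))
    T=np.array(d['camera_from_world']);print(n,d['fovy'],d['cx'],d['cy'],d['dist_coeffs'],-T[:3,:3].T@T[:3,3]); print(T.round(3))
E
```

```text
pics
{'t': 0.0, 'qpos': array([-1.22397521e+00,  4.23848505e-01,  1.63066409e+00,  9.41447096e-06,
        1.08860010e+00, -1.90008298e-02]), 'qvel': array([ 3.94741817e-04, -2.28856639e-04, -2.56910086e-05, -6.63861538e-04,
       -5.68405803e-04,  6.82427051e-04]), 'joint_torque': array([-8.19563229e-04, -5.44625759e+01, -2.73667306e+01,  6.42346242e-02,
        2.26948113e-02, -1.37462407e-04]), 'ee_pos': array([ 223.41389117, -583.12154366,  221.9070929 ]), 'orientation': array([-1.35943083,  0.93653557, -0.93450346]), 'ft_force': array([-0.7802578 , -0.54405153, -0.10803582]), 'moment': array([ 0.01715342, -0.01159191,  0.031395  ]), 'width': 87.64947719816416}
scene 44.16415207813055 310.179467797551 242.4105502925612 [-0.07275753  0.          0.          0.          0.        ] [1411.45397004  389.87726418  672.23534205]
[[-3.930000e-01  9.190000e-01 -9.000000e-03  2.026580e+02]
 [ 4.910000e-01  2.020000e-01 -8.470000e-01 -2.022060e+02]
 [-7.770000e-01 -3.380000e-01 -5.310000e-01  1.585607e+03]
 [ 0.000000e+00  0.000000e+00  0.000000e+00  1.000000e+00]]
top 45.136173644047815 331.8205826495453 242.49051691544915 [-0.01047937  0.          0.          0.          0.        ] [ 353.27910073   29.83595775 1101.26220561]
[[ 2.700000e-02 -9.990000e-01  2.500000e-02 -7.357000e+00]
 [-9.820000e-01 -3.100000e-02 -1.880000e-01  5.547900e+02]
 [ 1.890000e-01 -2.000000e-02 -9.820000e-01  1.015199e+03]
 [ 0.000000e+00  0.000000e+00  0.000000e+00  1.000000e+00]]
```

View pics/scene0.png

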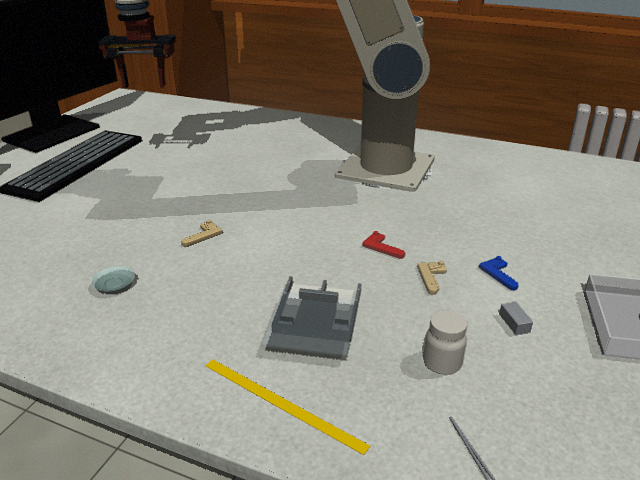

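View pics/top0.png

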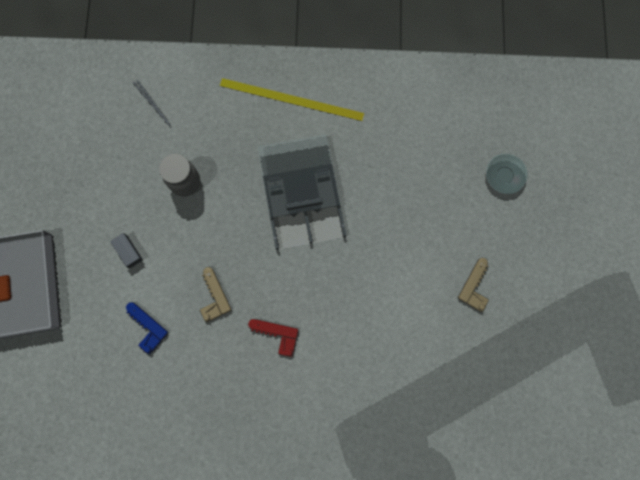

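Scene: tan cast at (195,235) in scene and (475,285) in top has its ramus on the right of the nose, so it is the left half. The tan cast at (432,275)/(215,295) has its ramus on the left, so it is the right half. The box mouth faces the robot (top row ~245). Now measuring.

```bash
cat > m.py <<'E'
from h import *
import pickle
def jawmask(d):
    hsv=cv2.cvtColor(d['img'],cv2.COLOR_RGB2HSV)
    m=((hsv[...,0]>10)&(hsv[...,0]<24)&(hsv[...,1]>70)&(hsv[...,2]>50)).astype(np.uint8)
    n,l,s,c=cv2.connectedComponentsWithStats(m)
    return [(l==i,s[i],c[i]) for i in range(1,n) if 150<s[i,4]<3000]
if __name__=='__main__':
  for n in('scene','top'):
    d=pickle.load(open(n+'0.pkl','rb'));C=cloud(d)
    z=C[...,2]; 
    print(n,'table z med/std',[ (np.nanmedian(z[a:b,e:f]).round(2),np.nanstd(z[a:b,e:f]).round(2)) for a,b,e,f in((300,330,400,440) if n=='top' else (250,270,240,300),)])
    for m,s,c in jawmask(d):
        P=C[m]; P=P[~np.isnan(P[:,0])]
        print(s,c.round(1),'z pct',np.percentile(P[:,2],[5,50,95]).round(1),'xy',P[:,:2].mean(0).round(1))
    big=cv2.resize(d['img'],None,fx=4,fy=4,interpolation=cv2.INTER_CUBIC)
    w={'top':[(255,135,355,260),(440,235,520,325),(180,250,260,335)],'scene':[(255,265,375,365),(165,210,240,255),(400,245,465,305)]}[n]
    for i,(a,b,e,f) in enumerate(w):
        cv2.imwrite(f'pics/{n}c{i}.png',cv2.resize(d['img'][b:f,a:e,::-1],None,fx=4.5,fy=4.5,interpolation=cv2.INTER_CUBIC))
E
python3 m.py
```

```text
scene table z med/std [(np.float64(-0.52), np.float64(1.33))]
[104   0  23  36 459] [114.1  19.2] z pct [106.5 161.6 243.2] xy [ -657.5 -1412.8]
[ 58  59  66  56 731] [89.2 94.4] z pct [-282.  -198.5  -56.1] xy [ -657.4 -1642.4]
[182 220  40  27 428] [202.7 233.5] z pct [ 3.2 10.4 14.2] xy [ 496.4 -261.8]
[418 261  29  33 493] [431.2 274.2] z pct [ 5.  10.5 13.8] xy [459.2 231.7]
top table z med/std [(np.float64(0.64), np.float64(2.05))]
[460 259  27  51 520] [474.  287.9] z pct [ 8.9 12.5 16.3] xy [ 483.3 -265.2]
[201 269  29  51 539] [215.  297.8] z pct [ 9.  12.1 16. ] xy [449.9 224.5]
```

View crops.

View pics/topc0.png

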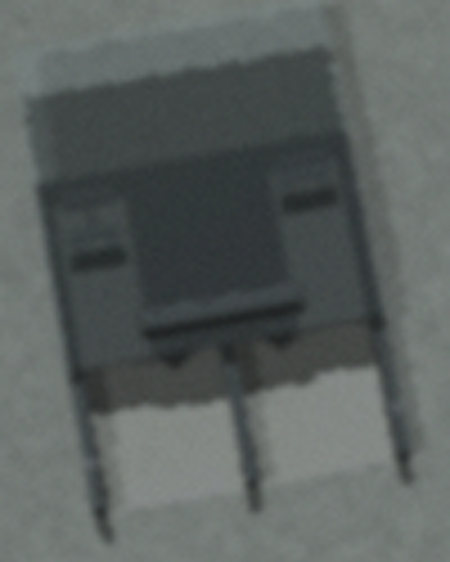

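View pics/topc1.png

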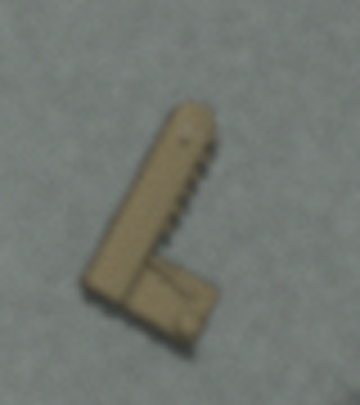

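View pics/topc2.png

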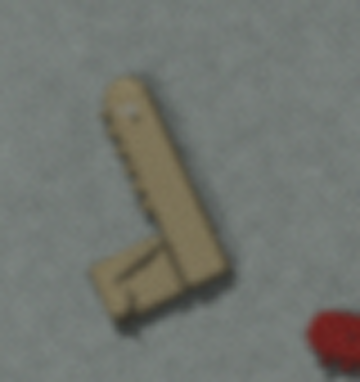

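View pics/scenec0.png

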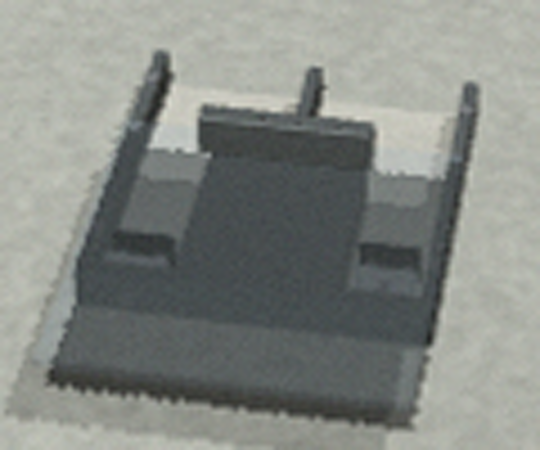

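View pics/scenec1.png

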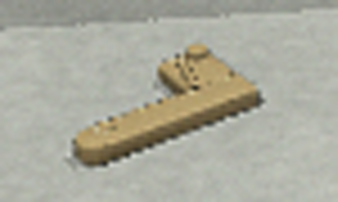

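View pics/scenec2.png

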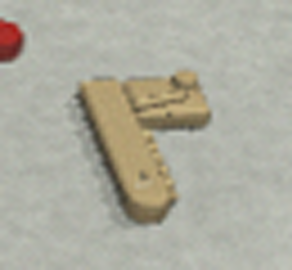

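```bash
python3 - <<'E'
from h import *
import pickle
t=pickle.load(open('top0.pkl','rb'));s=pickle.load(open('scene0.pkl','rb'))
tc=lambda x,y:(255+x/4.5-.39,135+y/4.5-.39)
sc=lambda x,y:(255+x/4.5-.39,265+y/4.5-.39)
A=plane(t,[tc(103,518),tc(254,490),tc(404,462)],18)
A0=plane(t,[tc(105,540),tc(256,508),tc(408,481)],0)
B=plane(s,[sc(161,55),sc(314,70),sc(471,86)],18)
print('top z18',A.round(1).tolist());print('top z0',A0.round(1).tolist()); print('scene z18',B.round(1).tolist())
for M in(A,A0,B): v=M[0]-M[2]; print(np.hypot(*v[:2]).round(1), 'yaw', np.degrees(np.arctan2(-v[0],v[1])).round(2))
# side walls
W=plane(t,[tc(52,230),tc(92,440),tc(355,190),tc(400,430)],18)
for a,b in((0,1),(2,3)): v=W[a]-W[b];print('wall yaw',np.degrees(np.arctan2(v[1],v[0])).round(2))
W=plane(s,[sc(134,125),sc(85,255),sc(462,140),sc(435,320)],18)
for a,b in((1,0),(3,2)): v=W[a]-W[b];print('wall yaw scene',np.degrees(np.arctan2(v[1],v[0])).round(2))
# rib
print('rib top', plane(t,[tc(145,325),tc(302,298)],43).round(1).tolist(), plane(s,[sc(200,108),sc(375,128)],43).round(1).tolist())
# rear outer corners of the box
print('rear',plane(t,[tc(42,183),tc(345,133)],18).round(1).tolist())
for d in (t,s):
  C=cloud(d).reshape(-1,3); C=C[(C[:,0]>560)&(C[:,0]<860)&(C[:,1]>-90)&(C[:,1]<150)]
  h=C[(C[:,2]>35)&(C[:,2]<50)]; print('rib pts',len(h),h.mean(0).round(1)); 
  print('hist',np.histogram(C[:,2],bins=[-5,5,10,15,20,23,27,30,35,40,45,50])[0])
E
```

```text
top z18 [[544.2, 111.0, 18.0], [558.2, 47.7, 18.0], [572.4, -15.6, 18.0]]
top z0 [[537.8, 111.1, 0.0], [553.8, 46.9, 0.0], [567.7, -18.3, 0.0]]
scene z18 [[581.6, -12.5, 18.0], [567.0, 51.5, 18.0], [552.6, 116.2, 18.0]]
129.8 yaw 12.54
132.8 yaw 13.0
131.9 yaw -167.29
wall yaw 13.11
wall yaw 11.73
wall yaw scene 12.35
wall yaw scene 14.19
rib top [[622.4, 95.3, 43.0], [636.2, 29.9, 43.0]] [[640.4, 32.3, 43.0], [626.2, 101.1, 43.0]]
rear [[690.6, 144.0, 18.0], [717.8, 13.4, 18.0]]
rib pts 215 [630.8  64.8  42.2]
hist [11772   201    37   229   703  3320   821    72    40   150    25]
rib pts 250 [636.2  68.3  40.5]
hist [10980    29    37   159   516  3739   134    87    87   161     2]
```

```bash
python3 - <<'E'
from h import *
import pickle
t=pickle.load(open('top0.pkl','rb'));s=pickle.load(open('scene0.pkl','rb'))
for d,n,(a,b,e,f) in((t,'T',(268,215,352,258)),(s,'S',(280,268,370,320))):
    cv2.imwrite(f'pics/z{n}.png',cv2.resize(d['img'][b:f,a:e,::-1],None,fx=8.8,fy=8.8,interpolation=cv2.INTER_NEAREST))
E
```

```text
(no output)
```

View pics/zT.png

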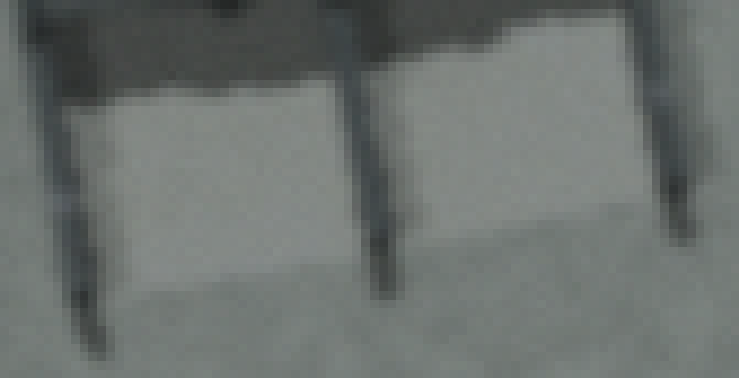

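View pics/zS.png

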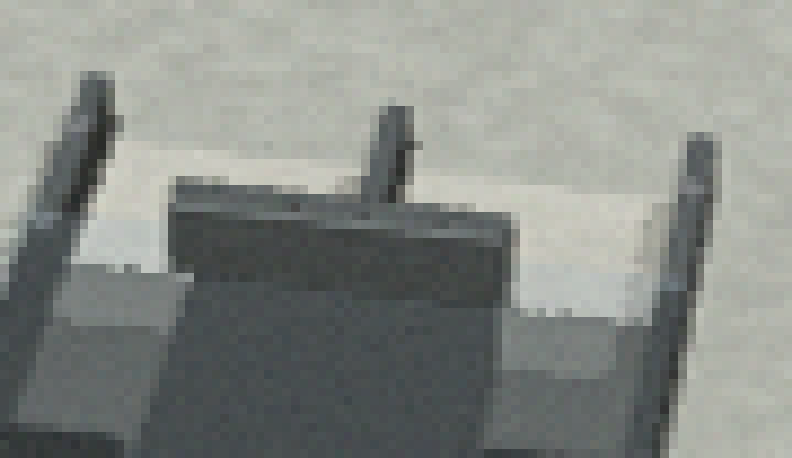

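```bash
python3 - <<'E'
from h import *
import pickle
t=pickle.load(open('top0.pkl','rb'));s=pickle.load(open('scene0.pkl','rb'))
tc=lambda x,y:(268+x/8.8-.5,215+y/8.8-.5)
sc=lambda x,y:(280+x/8.8-.5,268+y/8.8-.5)
for d,P in((t,[tc(130,297),tc(350,262),tc(410,245),tc(650,203)]),(s,[sc(120,141),sc(350,163),sc(420,173),sc(660,195)])):
    E=plane(d,P,0); print('floor edge',E[:,:2].round(1).tolist()); p=np.polyfit(E[:,1],E[:,0],1); print(p, np.degrees(np.arctan(-p[0])).round(2),'x at y=49:',np.polyval(p,49).round(1))
a=plane(t,[tc(78,290),tc(376,237),tc(672,188)],18); b=plane(s,[sc(97,75),sc(398,105),sc(702,133)],18)[::-1]
print(a.round(1).tolist(),b.round(1).tolist())
# triangulate
o1,r1=rays(t,[tc(78,290),tc(376,237),tc(672,188)]); o2,r2=rays(s,[sc(702,133),sc(398,105),sc(97,75)])
for u,v in zip(r1,r2):
    k=np.linalg.lstsq(np.c_[u,-v],o2-o1,rcond=None)[0]; p=o1+u*k[0];q=o2+v*k[1]; print('tri',((p+q)/2).round(1),np.linalg.norm(p-q).round(1))
# key: rib top front edge
o1,r1=rays(t,[tc(0,0)])
E
```

```text
floor edge [[550.5, 103.3], [559.9, 55.3], [564.1, 42.2], [575.2, -10.5]]
[-2.18573815e-01  5.72833990e+02] 12.33 x at y=49: 562.1
floor edge [[577.0, -9.4], [565.3, 40.3], [562.8, 55.7], [550.5, 106.6]]
[-2.27158921e-01  5.74887702e+02] 12.8 x at y=49: 563.8
[[548.5, 113.4, 18.0], [562.2, 49.4, 18.0], [575.1, -14.6, 18.0]] [[549.3, 115.0, 18.0], [564.5, 51.2, 18.0], [579.1, -13.4, 18.0]]
tri [548.4 114.1  17.2] 1.3
tri [562.4  49.9  16.3] 0.9
tri [575.7 -14.9  15.3] 0.4
```

```bash
cat > jaw.py <<'E'
from h import *
from m import jawmask
import sys
def jaws(d):
    up=4
    big=dict(d)
    out=[]
    for m,s,c in jawmask(d):
        mm=cv2.resize(m.astype(np.float32),None,fx=up,fy=up,interpolation=cv2.INTER_LINEAR)>.5
        cs,_=cv2.findContours(mm.astype(np.uint8),cv2.RETR_EXTERNAL,cv2.CHAIN_APPROX_NONE)
        k=max(cs,key=cv2.contourArea).reshape(-1,2); k=(k+.5)/up-.5
        W0=plane(d,k,0)[:,:2]; W12=plane(d,k,12)[:,:2]
        out.append((c,W0,W12))
    return out
def fit(W0,W12,side):
    # side=+1: left jaw (ramus at local -y)
    h=cv2.convexHull(W12.astype(np.float32)).reshape(-1,2)
    ap=cv2.approxPolyDP(h.reshape(-1,1,2),4,True).reshape(-1,2)
    return ap
if __name__=='__main__':
    import pickle
    t=pickle.load(open('top0.pkl','rb'))
    for c,W0,W12 in jaws(t):
        left=c[0]>300; sg=1 if left else -1
        print('LEFT' if left else 'RIGHT', fit(W0,W12,0).round(1).tolist())
        # outer edge: iterate line fit from coarse orientation
        yaw0=np.radians(-27 if left else 20)
        for it in range(4):
            ex=np.array([np.cos(yaw0),np.sin(yaw0)]);ey=np.array([-ex[1],ex[0]])
            lx=W0@ex; ly=sg*(W0@ey); 
            sel=(lx>lx.min()+12)&(lx<lx.min()+72); 
            # topmost ly per lx bin
            b=((lx-lx.min())/3).astype(int); pts=[]
            for i in np.unique(b[sel]):
                j=np.where((b==i)&sel)[0]; pts.append(W0[j[np.argmax(ly[j])]])
            pts=np.array(pts,np.float32)
            vx,vy,x0,y0=cv2.fitLine(pts,cv2.DIST_HUBER,0,.01,.01).ravel()
            v=np.array([vx,vy]); v=v if v@ex>0 else -v
            yaw0=np.arctan2(v[1],v[0])
        ex=np.array([np.cos(yaw0),np.sin(yaw0)]);ey=np.array([-ex[1],ex[0]])
        edge=np.array([x0,y0])@ey
        ly=sg*(W0@ey-edge); tail=np.percentile((W0@ex)[(ly>-48)&(ly<-3)],3); tail_min=(W0@ex).min()
        nose=(W12@ex).max(); ram=(sg*(W12@ey-edge)).min()
        print('yaw',np.degrees(yaw0).round(2),'length',(nose-tail).round(1),(nose-tail_min).round(1),'ramus extent from outer edge (exp 54)',ram.round(1))
        cx=(tail_min+nose)/2; cy=edge-sg*10
        print('origin',(ex*cx+ey*cy).round(1))
E
python3 jaw.py
```

```text
LEFT [[540.2000122070312, -286.0], [527.5999755859375, -269.29998779296875], [467.1000061035156, -237.5], [442.5, -273.79998779296875], [445.1000061035156, -282.3999938964844], [458.6000061035156, -288.3999938964844]]
yaw -29.05 length 88.6 89.2 ramus extent from outer edge (exp 54) -49.0
origin [ 499.3 -267.9]
RIGHT [[504.6000061035156, 245.3000030517578], [426.1000061035156, 249.8000030517578], [409.29998779296875, 236.60000610351562], [427.20001220703125, 198.60000610351562], [433.79998779296875, 196.60000610351562], [497.0, 230.60000610351562]]
yaw 28.31 length 88.6 88.9 ramus extent from outer edge (exp 54) -49.3
origin [464.4 226.3]
```

```bash
sed -i 's/>70)&(hsv\[...,2\]>50/>TH)\&(hsv[...,2]>25/; s/^def jawmask/TH=70\ndef jawmask/; s/>10)&(hsv\[...,0\]<24/>8)\&(hsv[...,0]<30/' m.py; for th in 35 50 60; do sed -i "s/^TH=.*/TH=$th/" m.py; echo $th; python3 jaw.py | grep -v '\[\['; done
python3 - <<'E'
import pickle,cv2
d=pickle.load(open('top0.pkl','rb')); h=cv2.cvtColor(d['img'],cv2.COLOR_RGB2HSV)
print(h[285,455:485].tolist())
E
```

```text
35
yaw -101.76 length 209.7 214.8 ramus extent from outer edge (exp 54) -24.2
origin [848.3  56.5]
yaw -28.65 length 93.1 93.6 ramus extent from outer edge (exp 54) -52.6
origin [ 500.2 -265.9]
yaw 27.29 length 94.5 94.9 ramus extent from outer edge (exp 54) -52.8
origin [465.7 224.9]
yaw 9.74 length 47.9 48.3 ramus extent from outer edge (exp 54) -13.6
origin [457.  624.9]
50
yaw -101.76 length 209.7 214.8 ramus extent from outer edge (exp 54) -24.2
origin [848.3  56.5]
yaw -28.49 length 91.7 92.4 ramus extent from outer edge (exp 54) -50.8
origin [ 499.4 -266.4]
yaw 27.98 length 92.1 92.6 ramus extent from outer edge (exp 54) -52.0
origin [465.  225.1]
yaw 11.75 length 47.0 47.6 ramus extent from outer edge (exp 54) -14.5
origin [457.2 624.8]
60
yaw -101.76 length 209.7 214.8 ramus extent from outer edge (exp 54) -24.2
origin [848.3  56.5]
yaw -28.22 length 90.1 90.7 ramus extent from outer edge (exp 54) -49.1
origin [ 499.  -266.9]
yaw 28.27 length 91.3 91.5 ramus extent from outer edge (exp 54) -50.9
origin [465.1 225.9]
yaw 14.51 length 46.4 47.1 ramus extent from outer edge (exp 54) -15.6
origin [457.2 624.8]
[[75, 13, 120], [73, 15, 119], [73, 15, 117], [71, 17, 118], [73, 15, 120], [77, 15, 119], [77, 15, 123], [70, 13, 117], [50, 15, 103], [26, 40, 96], [23, 69, 107], [23, 71, 118], [22, 77, 120], [20, 77, 122], [23, 74, 121], [22, 73, 118], [22, 77, 119], [22, 78, 117], [22, 75, 119], [23, 77, 113], [24, 73, 101], [20, 71, 93], [25, 67, 87], [25, 36, 79], [60, 14, 89], [72, 12, 107], [75, 17, 119], [80, 13, 122], [86, 15, 122], [77, 15, 123]]
```

```bash
sed -i "s/^TH=.*/TH=35/" m.py; python3 - <<'E'
from h import *
import pickle
s=pickle.load(open('scene0.pkl','rb'));t=pickle.load(open('top0.pkl','rb'))
def pts(o,y,sg):
    c,q=np.cos(np.radians(y)),np.sin(np.radians(y))
    L=np.array([[47.5,0,12],[-47.5,sg*10,12],[-47.5,sg*-44,12],[37.5,sg*10,12],[-19.5,sg*-44,12]])
    return np.c_[o[0]+c*L[:,0]-q*L[:,1],o[1]+q*L[:,0]+c*L[:,1],L[:,2]]
for nm,d,wins in(('S',s,[(165,210,240,255),(400,245,465,305)]),('T',t,[(440,235,520,325),(180,250,260,335)])):
  ims=[]
  for (o,y,sg),(a,b,e,f) in zip([((500,-266),-28.6,1),((465.5,225),27.7,-1)],wins):
    k=5; im=cv2.resize(d['img'][b:f,a:e,::-1],None,fx=k,fy=k,interpolation=cv2.INTER_CUBIC)
    for p in proj(d,pts(o,y,sg)): cv2.drawMarker(im,tuple(int(v) for v in ((p-[a,b]+.5)*k)),(0,255,0),0,12,1)
    ims.append(cv2.copyMakeBorder(im,0,450-im.shape[0],0,400-im.shape[1],cv2.BORDER_CONSTANT))
  cv2.imwrite(f'pics/chk{nm}.png',np.hstack(ims))
E
```

```text
(no output)
```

View pics/chkS.png

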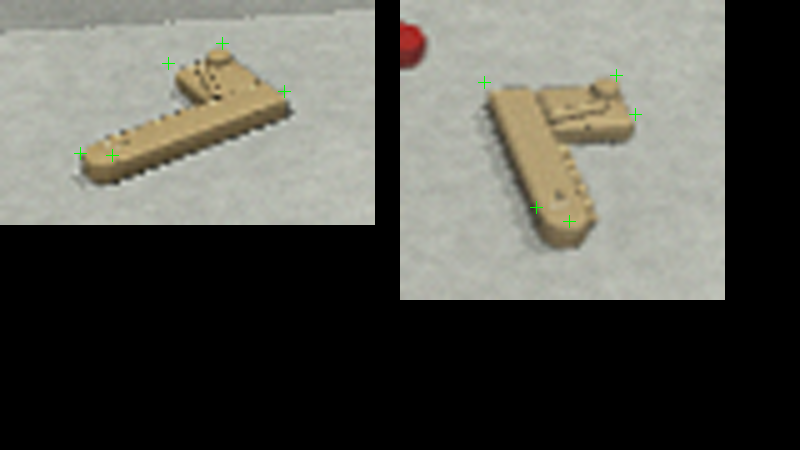

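View pics/chkT.png

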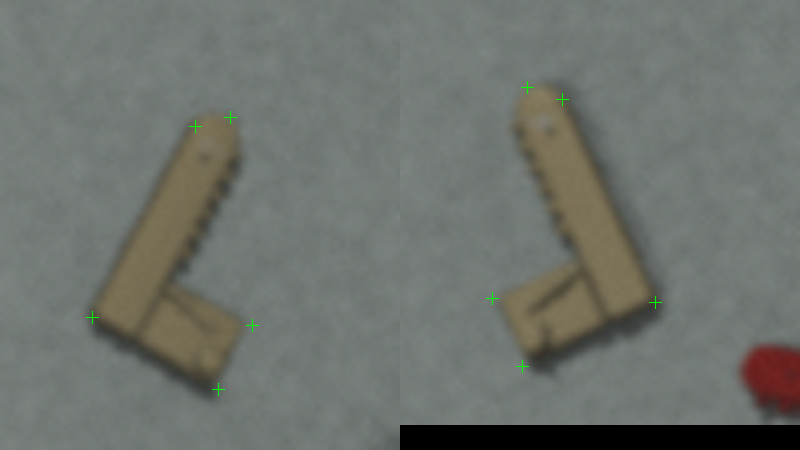

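```bash
python3 - <<'E'
from h import *
from scipy.spatial.transform import Rotation as R
o=ctrl.get_obs(); M=R.from_rotvec(o['orientation']).as_matrix(); print(M.round(3)); x=M[:,0]; print('tool x yaw',np.degrees(np.arctan2(x[1],x[0])))
for n,org,y,sg in(('L',(500,-266),-28,1),('R',(466.5,225),27,-1)):
    c,s=np.cos(np.radians(y)),np.sin(np.radians(y)); g=np.array(org)+8*np.array([c,s]); print(n,'grasp',g.round(1),'delta',(g-o['ee_pos'][:2]).round(1),'tool x yaw needed',y+90,y-90)
c,s=np.cos(np.radians(12.5)),np.sin(np.radians(12.5)); B=lambda x,y:(np.array([563,49.9])+[c*x-s*y,s*x+c*y]).round(1)
print('left grip with nose at -20, +20:',B(-20-39.5,50),B(20-39.5,50),'right',B(-20-39.5,-50),B(20-39.5,-50))
print('left push tail at box x -40:',B(-60,33),'bay end nose110 tail 15:',B(5,33), 'right',B(-60,-33),B(5,-33))
print('axis',c,s)
E
```

```text
[[ 0.358 -0.     0.934]
 [-0.934  0.001  0.358]
 [-0.001 -1.     0.   ]]
tool x yaw -69.04048288093202
L grasp [ 507.1 -269.8] delta [283.6 313.4] tool x yaw needed 62 -118
R grasp [473.6 228.6] delta [250.2 811.8] tool x yaw needed 117 -63
left grip with nose at -20, +20: [494.1  85.8] [533.1  94.5] right [515.7 -11.8] [554.8  -3.1]
left push tail at box x -40: [497.3  69.1] bay end nose110 tail 15: [560.7  83.2] right [511.6   4.7] [575.   18.8]
axis 0.9762960071199334 0.21643961393810288
```

Request:
jog_arm(steps=[{"turn": [0, 0, -0.1], "dp": [0.4, 0.45, 0], "claw": 0.55}, {"turn": [0, 0, -0.1], "dp": [0.8, 0.9, 0], "claw": 0.55}, {"turn": [0, 0, -0.1], "dp": [0.9, 1, 0], "claw": 0.55}, {"turn": [0, 0, -0.1], "dp": [0.9, 1, 0], "claw": 0.55}])

```text
t: 0.43
ee_pos: [297.6, -499.6, 221.5]
orientation: [-1.23, 1.173, -1.168]
ft_force: [0.6, -0.2, -0.7]
width: 64.5
```

Request:
jog_arm(steps=[{"turn": [0, 0, -0.1], "dp": [0.4, 0.45, -0.2], "claw": 0.55}, {"turn": [0, 0, -0.1], "dp": [0.8, 0.9, -0.5], "claw": 0.55}, {"turn": [0, 0, -0.1], "dp": [0.9, 1, -0.5], "claw": 0.55}, {"turn": [0, 0, -0.1], "dp": [0.9, 1, -0.5], "claw": 0.55}])

```text
t: 0.77
ee_pos: [371.1, -414.9, 178.9]
orientation: [-1.069, 1.406, -1.392]
ft_force: [-0.6, -0.2, -0.6]
width: 48.3
```

Request:
jog_arm(steps=[{"turn": [0, 0, -0.07], "dp": [0.4, 0.45, -0.2], "claw": 0.55}, {"turn": [0, 0, -0.07], "dp": [0.8, 0.9, -0.5], "claw": 0.55}, {"turn": [0, 0, -0.07], "dp": [0.9, 1, -0.5], "claw": 0.55}, {"turn": [0, 0, -0.07], "dp": [0.9, 1, -0.5], "claw": 0.55}])

```text
t: 1.1
ee_pos: [444.6, -331.2, 136.7]
orientation: [-0.94, 1.56, -1.54]
ft_force: [0.6, 0.4, -0.7]
width: 48.3
```

```bash
cat > st.py <<'E'
from h import *
from scipy.spatial.transform import Rotation as R
o=ctrl.get_obs(); M=R.from_rotvec(o['orientation']).as_matrix(); print('t',round(o['t'],2),'pos',o['ee_pos'].round(1),'yaw',np.degrees(np.arctan2(M[1,0],M[0,0])).round(2),'down',M[:,1].round(3),'F',o['ft_force'].round(2),'w',round(o['width'],1),'q',o['qpos'].round(2))
E
python3 st.py
```

```text
t 1.1 pos [ 444.6 -331.2  136.7] yaw -117.33 down [-0.002  0.011 -1.   ] F [ 0.56  0.39 -0.68] w 48.3 q [-0.67  0.44  1.84  0.01  0.87  1.37]
```

Request:
jog_arm(steps=[{"turn": [0, 0, -0.004], "dp": [0.4, 0.4, -0.4], "claw": 0.55}, {"turn": [0, 0, -0.004], "dp": [0.78, 0.77, -0.9], "claw": 0.55}, {"turn": [0, 0, -0.004], "dp": [0.78, 0.77, -0.9], "claw": 0.55}, {"turn": [0, 0, -0.004], "dp": [0.78, 0.77, -0.9], "claw": 0.55}])

```text
t: 1.43
ee_pos: [507.1, -267.1, 61.0]
orientation: [-0.937, 1.57, -1.542]
ft_force: [-1.5, 1.0, -0.2]
width: 48.2
```

```bash
python3 st.py; python3 - <<'E'
from h import *
o=ctrl.get_obs()
s=ctrl.get_image('scene'); t=ctrl.get_image('top')
p=np.array(o['ee_pos'])
ims=[]
for d,(a,b,e,f) in((s,(140,140,270,270)),(t,(420,200,550,330))):
    im=cv2.resize(d['img'][b:f,a:e,::-1],None,fx=3,fy=3,interpolation=cv2.INTER_CUBIC)
    for q,col in((p,(0,255,0)),(np.r_[p[:2],6],(255,0,255))):
        cv2.drawMarker(im,tuple(int(v) for v in ((proj(d,[q])[0]-[a,b]+.5)*3)),col,0,14,1)
    ims.append(im)
cv2.imwrite('pics/g1.png',np.hstack(ims))
E
```

```text
t 1.43 pos [ 507.1 -267.1   61. ] yaw -117.78 down [-0.006  0.014 -1.   ] F [-1.49  0.99 -0.24] w 48.2 q [-0.51  0.58  1.83  0.01  0.75  1.53]
```

View pics/g1.png

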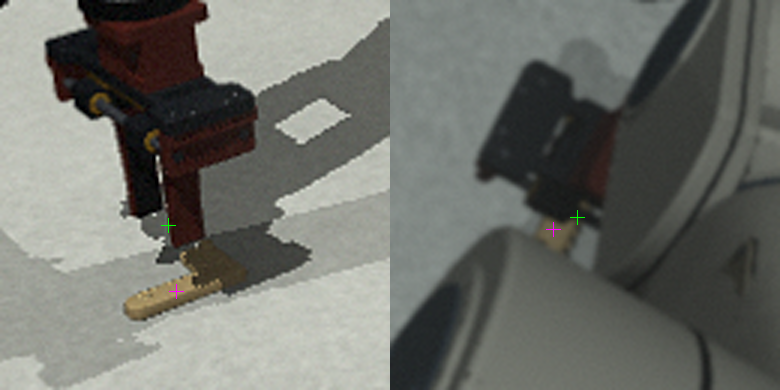

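Request:
jog_arm(steps=[{"turn": [-0.004, -0.002, -0.001], "dp": [0, -0.02, -0.3], "claw": 0.55}, {"turn": [-0.004, -0.002, -0.001], "dp": [0, -0.02, -0.6], "claw": 0.55}, {"turn": [-0.004, -0.002, -0.001], "dp": [0, -0.02, -0.7], "claw": 0.55}, {"turn": [-0.004, -0.002, -0.001], "dp": [0, -0.02, -0.7], "claw": 0.55}])

```text
t: 1.87
ee_pos: [505.0, -272.3, 7.2]
orientation: [-0.935, 1.561, -1.56]
ft_force: [-1.0, 0.7, 1.4]
width: 48.0
```

Request:
jog_arm(steps=[{"turn": [0, 0, 0], "dp": [0, 0, 0], "claw": 0.1}, {"turn": [0, 0, 0], "dp": [0, 0, 0], "claw": 0.1}, {"turn": [0, 0, 0], "dp": [0, 0, 0], "claw": 0.1}, {"turn": [0, 0, 0], "dp": [0, 0, 0], "claw": 0.1}, {"turn": [0, 0, 0], "dp": [0, 0, 0], "claw": 0.1}, {"turn": [0, 0, 0], "dp": [0, 0, 0], "claw": 0.1}])

```text
t: 2.37
ee_pos: [505.7, -272.8, 8.3]
orientation: [-0.934, 1.559, -1.561]
ft_force: [-1.5, -1.1, 7.2]
width: 23.0
```

```bash
python3 st.py
```

```text
t 2.37 pos [ 505.7 -272.8    8.3] yaw -118.08 down [ 0.002 -0.    -1.   ] F [-1.51 -1.12  7.17] w 23.0 q [-0.52  0.67  1.84  0.    0.63  1.54]
```

```bash
python3 - <<'E'
from h import *
s=ctrl.get_image('scene'); a,b,e,f=140,150,270,280
cv2.imwrite('pics/g2.png',cv2.resize(s['img'][b:f,a:e,::-1],None,fx=4.5,fy=4.5,interpolation=cv2.INTER_CUBIC))
E
python3 st.py
```

```text
t 2.42 pos [ 505.7 -272.8    8.3] yaw -118.08 down [ 0.002 -0.    -1.   ] F [-1.22 -0.31  7.84] w 23.5 q [-0.52  0.67  1.84  0.    0.63  1.54]
```

View pics/g2.png

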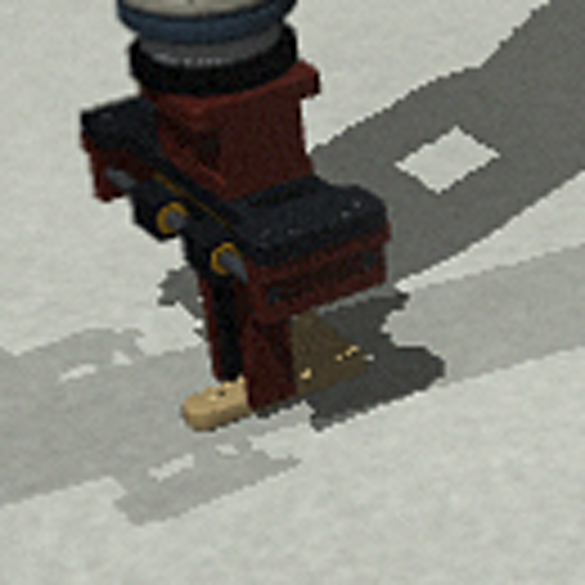

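Request:
jog_arm(steps=[{"turn": [0, 0, 0], "dp": [0, 0, 0.1], "claw": 0.1}, {"turn": [0, 0, 0], "dp": [0, 0, 0.25], "claw": 0.1}, {"turn": [0, 0, 0], "dp": [0, 0, 0.4], "claw": 0.1}, {"turn": [0, 0, 0], "dp": [0, 0, 0.4], "claw": 0.1}])

```text
t: 2.75
ee_pos: [507.3, -273.6, 43.3]
orientation: [-0.932, 1.555, -1.564]
ft_force: [0.8, -0.2, 0.1]
width: 23.4
```

```bash
python3 - <<'E'
from h import *
s=ctrl.get_image('scene'); a,b,e,f=140,150,270,280
cv2.imwrite('pics/g3.png',cv2.resize(s['img'][b:f,a:e,::-1],None,fx=4.5,fy=4.5,interpolation=cv2.INTER_CUBIC))
E
python3 st.py
```

```text
t 2.8 pos [ 506.9 -273.4   42.4] yaw -118.07 down [ 0.005 -0.002 -1.   ] F [ 0.12 -0.32 -1.64] w 23.5 q [-0.52  0.61  1.84  0.    0.69  1.54]
```

View pics/g3.png

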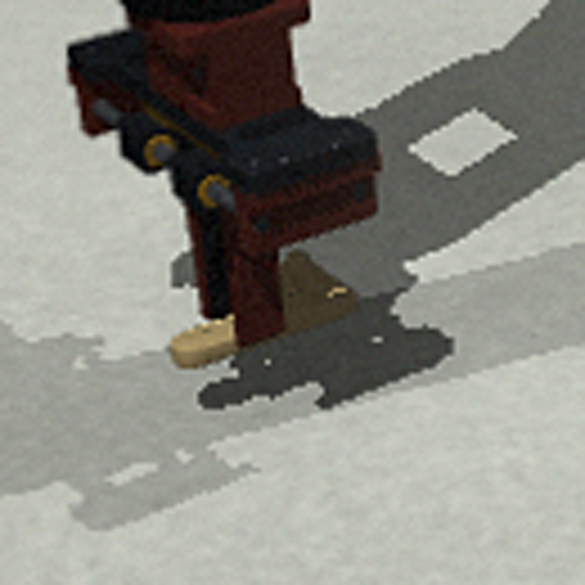

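Request:
jog_arm(steps=[{"turn": [0, 0, 0.03], "dp": [0, 0.3, 0.2], "claw": 0.1}, {"turn": [0, 0, 0.06], "dp": [0, 0.7, 0.45], "claw": 0.1}, {"turn": [0, 0, 0.08], "dp": [0, 1, 0.45], "claw": 0.1}, {"turn": [0, 0, 0.08], "dp": [0, 1, 0.45], "claw": 0.1}])

```text
t: 3.13
ee_pos: [506.6, -190.2, 79.2]
orientation: [-1.085, 1.375, -1.381]
ft_force: [-0.2, -0.2, -1.0]
width: 23.5
```

Request:
jog_arm(steps=[{"turn": [0, 0, 0.03], "dp": [0, 0.4, 0], "claw": 0.1}, {"turn": [0, 0, 0.06], "dp": [0, 0.8, 0], "claw": 0.1}, {"turn": [0, 0, 0.08], "dp": [0, 1, 0], "claw": 0.1}, {"turn": [0, 0, 0.08], "dp": [0, 1, 0], "claw": 0.1}])

```text
t: 3.47
ee_pos: [505.9, -107.9, 78.8]
orientation: [-1.216, 1.19, -1.193]
ft_force: [-0.7, -0.1, -0.9]
width: 23.4
```

Request:
jog_arm(steps=[{"turn": [0, 0, 0.03], "dp": [0, 0.4, 0], "claw": 0.1}, {"turn": [0, 0, 0.06], "dp": [0, 0.8, 0], "claw": 0.1}, {"turn": [0, 0, 0.06], "dp": [0, 1, 0], "claw": 0.1}, {"turn": [0, 0, 0.06], "dp": [0, 1, 0], "claw": 0.1}])

```text
t: 3.8
ee_pos: [505.8, -26.4, 78.5]
orientation: [-1.298, 1.051, -1.052]
ft_force: [-0.1, 0.1, -0.3]
width: 23.4
```

Request:
jog_arm(steps=[{"turn": [0, 0, 0], "dp": [0, 0.4, 0], "claw": 0.1}, {"turn": [0, 0, 0], "dp": [0, 0.8, 0], "claw": 0.1}, {"turn": [0, 0, 0], "dp": [0, 1, 0], "claw": 0.1}, {"turn": [0, 0, 0], "dp": [0, 1, 0], "claw": 0.1}])

```text
t: 4.13
ee_pos: [506.4, 54.5, 78.4]
orientation: [-1.297, 1.05, -1.052]
ft_force: [0.6, -0.4, -0.9]
width: 23.3
```

```bash
python3 st.py
```

```text
t 4.13 pos [506.4  54.5  78.4] yaw -77.88 down [ 0.004  0.003 -1.   ] F [ 0.64 -0.35 -0.89] w 23.3 q [0.08 0.48 1.97 0.   0.68 1.44]
```

Request:
jog_arm(steps=[{"turn": [0, 0, 0.002], "dp": [-0.15, 0.3, 0], "claw": 0.1}, {"turn": [0, 0, 0.002], "dp": [-0.15, 0.39, -0.3], "claw": 0.1}, {"turn": [0, 0, 0.002], "dp": [-0.15, 0.39, -0.62], "claw": 0.1}, {"turn": [0, 0, 0.002], "dp": [-0.15, 0.39, -0.62], "claw": 0.1}, {"turn": [0, 0, 0.002], "dp": [-0.15, 0.39, -0.62], "claw": 0.1}])

```text
t: 4.55
ee_pos: [493.7, 84.2, 28.0]
orientation: [-1.302, 1.049, -1.047]
ft_force: [0.4, 0.1, -0.6]
width: 23.5
```

```bash
cat > look.py <<'E'
from h import *
import sys
n=sys.argv[1]; s=ctrl.get_image('scene');t=ctrl.get_image('top')
ims=[]
for d,(a,b,e,f) in((s,(255,225,385,355)),(t,(250,180,380,310))):
    ims.append(cv2.resize(d['img'][b:f,a:e,::-1],None,fx=3.07,fy=3.07,interpolation=cv2.INTER_CUBIC))
cv2.imwrite(f'pics/{n}.png',np.hstack(ims))
import pickle; pickle.dump((s,t),open(n+'.pkl','wb'))
E
python3 look.py l1; python3 st.py
```

```text
t 4.65 pos [495.2  84.6  29.5] yaw -77.62 down [ 0.004  0.003 -1.   ] F [ 0.09 -0.78 -0.51] w 23.1 q [0.14 0.57 2.   0.   0.57 1.5 ]
```

View pics/l1.png

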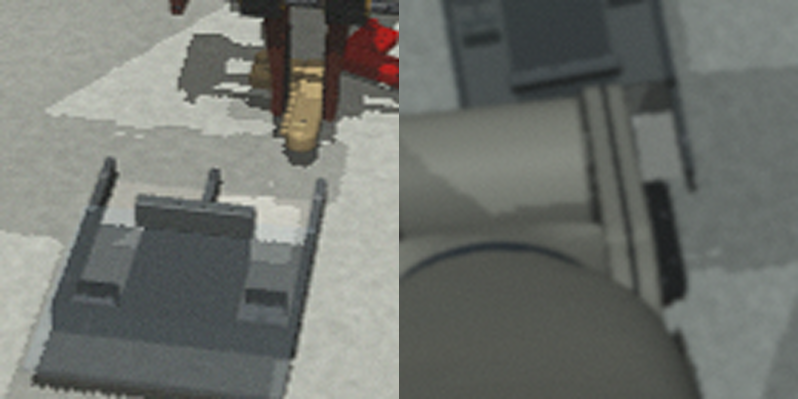

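```bash
python3 - <<'E'
from h import *
import pickle
s,t=pickle.load(open('l1.pkl','rb'))
c,q=np.cos(np.radians(12.5)),np.sin(np.radians(12.5))
def box(p): v=np.array(p)[:,:2]-[563,49.9]; return np.c_[c*v[:,0]+q*v[:,1],-q*v[:,0]+c*v[:,1]].round(1)
C=cloud(s)
from m import jawmask
h=cv2.cvtColor(s['img'],cv2.COLOR_RGB2HSV)
m=(h[...,0]>8)&(h[...,0]<30)&(h[...,1]>50)
m[:, :340]=0;m[:,372:]=0;m[:238]=0;m[285:]=0
P=C[m]; B=box(P); 
for lo in range(-80,-10,8):
    k=(B[:,0]>=lo)&(B[:,0]<lo+8); 
    if k.sum()>3: print(lo,k.sum(),'y',np.percentile(B[k,1],[5,50,95]).round(1),'z',np.percentile(P[k,2],[5,50,95]).round(1))
print(proj(s,[[533.8,93.1,27]]))
E
```

```text
-80 21 y [38.9 48.9 54.9] z [26.5 30.7 32.8]
-72 29 y [37.3 45.4 57.5] z [27.6 31.  47.9]
-64 28 y [37.6 48.6 58.1] z [29.4 30.4 57.8]
-56 53 y [34.4 47.8 69.4] z [26.6 31.8 76.5]
-48 67 y [29.6 52.5 69.5] z [29.5 38.9 84.9]
-40 27 y [38.5 49.6 59.1] z [27.5 30.6 32.7]
-32 43 y [39.2 48.7 58.6] z [20.  30.  32.6]
-24 33 y [45.  51.5 57.2] z [21.6 27.6 32.5]
[[351.22002467 271.7686275 ]]
```

Request:
jog_arm(steps=[{"turn": [0, 0, 0], "dp": [0, 0.01, -0.12], "claw": 0.1}, {"turn": [0, 0, 0], "dp": [0, 0.01, -0.2], "claw": 0.1}, {"turn": [0, 0, 0], "dp": [0, 0.01, -0.25], "claw": 0.1}, {"turn": [0, 0, 0], "dp": [0, 0.01, -0.25], "claw": 0.1}])

```text
t: 4.98
ee_pos: [494.7, 85.2, 8.9]
orientation: [-1.299, 1.047, -1.049]
ft_force: [0.2, 0.2, -0.6]
width: 23.0
```

```bash
python3 st.py
```

```text
t 4.98 pos [494.7  85.2   8.9] yaw -77.64 down [ 0.003  0.003 -1.   ] F [ 0.24  0.19 -0.58] w 23.0 q [0.15 0.61 2.   0.   0.53 1.5 ]
```

Request:
jog_arm(steps=[{"turn": [0, 0, 0], "dp": [0.16, 0.035, 0], "claw": 0.1}, {"turn": [0, 0, 0], "dp": [0.32, 0.07, 0], "claw": 0.1}, {"turn": [0, 0, 0], "dp": [0.48, 0.11, 0], "claw": 0.1}, {"turn": [0, 0, 0], "dp": [0.48, 0.11, -0.01], "claw": 0.1}, {"turn": [0, 0, 0], "dp": [0.48, 0.11, -0.01], "claw": 0.1}])

```text
t: 5.4
ee_pos: [534.1, 94.2, 8.4]
orientation: [-1.298, 1.046, -1.05]
ft_force: [1.2, 0.9, 3.2]
width: 23.4
```

```bash
python3 look.py l2; python3 st.py
```

```text
t 5.5 pos [533.1  94.    8.4] yaw -77.62 down [ 0.004  0.003 -1.   ] F [0.74 0.22 3.86] w 23.2 q [0.15 0.64 1.92 0.   0.58 1.5 ]
```

View pics/l2.png

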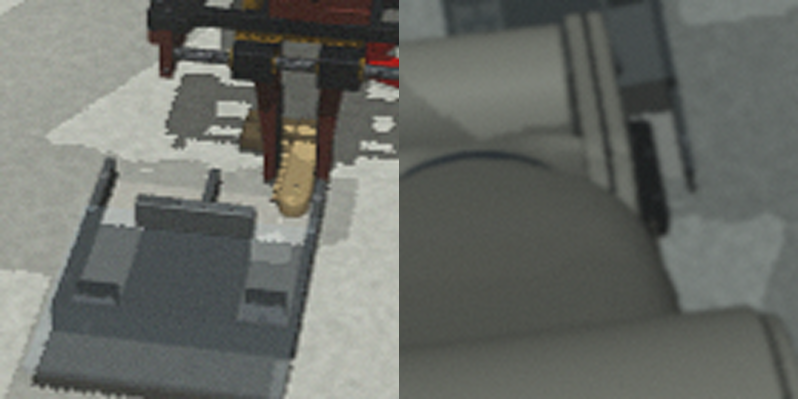

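Request:
jog_arm(steps=[{"turn": [0, 0, 0], "dp": [0, 0, 0], "claw": 0.45}, {"turn": [0, 0, 0], "dp": [0, 0, 0], "claw": 0.45}, {"turn": [0, 0, 0], "dp": [0, 0, 0], "claw": 0.45}, {"turn": [0, 0, 0], "dp": [0, 0, 0.3], "claw": 0.45}, {"turn": [0, 0, 0], "dp": [0, 0, 0.6], "claw": 0.45}, {"turn": [0, 0, 0], "dp": [-0.3, -0.1, 0.6], "claw": 0.15}, {"turn": [0, 0, 0], "dp": [-0.6, -0.25, 0.6], "claw": 0.12}, {"turn": [0, 0, 0], "dp": [-0.95, -0.36, 0.6], "claw": 0.12}, {"turn": [0, 0, 0], "dp": [-0.95, -0.36, 0.6], "claw": 0.12}, {"turn": [0, 0, 0], "dp": [-0.95, -0.36, 0.6], "claw": 0.12}])

```text
t: 6.33
ee_pos: [455.2, 64.8, 56.3]
orientation: [-1.3, 1.049, -1.049]
ft_force: [0.8, 0.2, -0.3]
width: 11.6
```

```bash
python3 look.py l3; python3 st.py
```

```text
t 6.43 pos [458.1  65.3  56.6] yaw -77.63 down [ 0.005  0.003 -1.   ] F [-0.06  0.11 -0.57] w 10.4 q [0.11 0.47 2.08 0.   0.58 1.47]
```

View pics/l3.png

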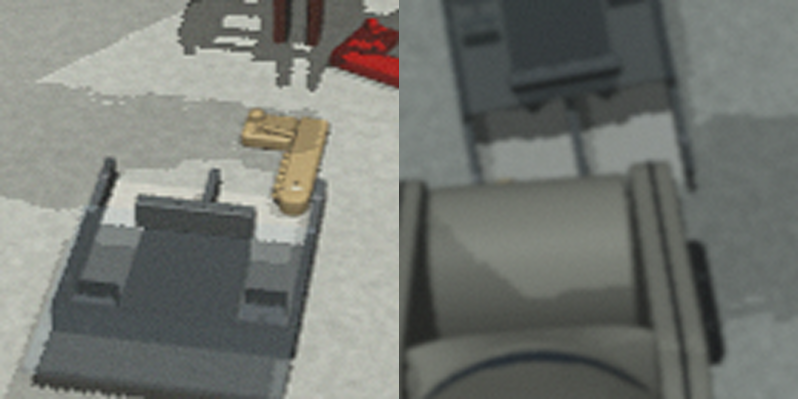

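Request:
jog_arm(steps=[{"turn": [0, 0, 0], "dp": [0, 0, -0.3], "claw": 0.12}, {"turn": [0, 0, 0], "dp": [0, 0, -0.55], "claw": 0.12}, {"turn": [0, 0, 0], "dp": [0, 0, -0.64], "claw": 0.12}, {"turn": [0, 0, 0], "dp": [0, 0, -0.64], "claw": 0.12}, {"turn": [0, 0, 0], "dp": [0, 0, -0.64], "claw": 0.12}])

```text
t: 6.85
ee_pos: [458.5, 65.5, 5.2]
orientation: [-1.298, 1.046, -1.049]
ft_force: [-1.0, -0.2, -1.1]
width: 10.8
```

Request:
jog_arm(steps=[{"turn": [0, 0, 0], "dp": [0.1, 0.022, 0], "claw": 0.12}, {"turn": [0, 0, 0], "dp": [0.2, 0.044, 0], "claw": 0.12}, {"turn": [0, 0, 0], "dp": [0.3, 0.066, 0], "claw": 0.12}, {"turn": [0, 0, 0], "dp": [0.4, 0.088, 0], "claw": 0.12}, {"turn": [0, 0, 0], "dp": [0.5, 0.11, 0], "claw": 0.12}])

```text
t: 7.27
ee_pos: [500.1, 74.6, 5.7]
orientation: [-1.297, 1.045, -1.05]
ft_force: [-0.5, -0.4, 0.5]
width: 11.0
```

```bash
cat >> st.py <<'E'
v=o['ee_pos'][:2]-np.array([563,49.9]);c,q=np.cos(np.radians(12.5)),np.sin(np.radians(12.5))
f=o['ft_force'];print('box xy',(c*v[0]+q*v[1]).round(1),(-q*v[0]+c*v[1]).round(1),'Fbox',(c*f[0]+q*f[1]).round(2),(-q*f[0]+c*f[1]).round(2))
E
python3 look.py l4; python3 st.py
```

```text
t 7.37 pos [500.9  74.7   5.7] yaw -77.61 down [ 0.007  0.003 -1.   ] F [-0.19 -0.14 -0.38] w 10.2 q [0.12 0.61 2.   0.   0.52 1.47]
box xy -55.3 37.7 Fbox -0.22 -0.1
```

View pics/l4.png

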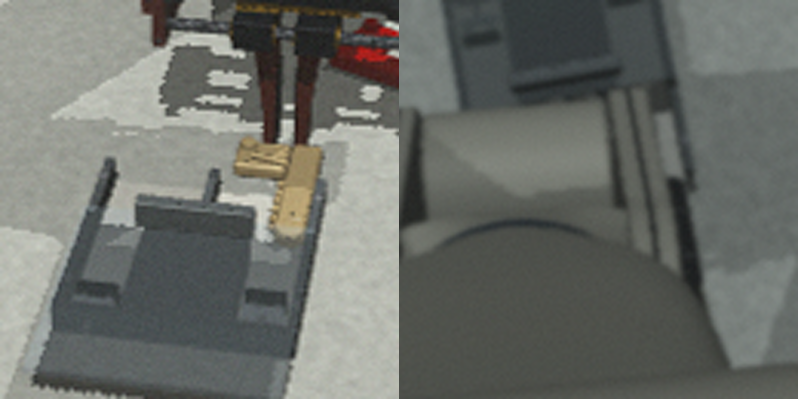

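Request:
jog_arm(steps=[{"turn": [0, 0, 0], "dp": [0.08, 0.018, 0], "claw": 0.12}, {"turn": [0, 0, 0], "dp": [0.16, 0.035, 0], "claw": 0.12}, {"turn": [0, 0, 0], "dp": [0.24, 0.053, 0], "claw": 0.12}, {"turn": [0, 0, 0], "dp": [0.32, 0.07, 0], "claw": 0.12}, {"turn": [0, 0, 0], "dp": [0.4, 0.088, 0], "claw": 0.12}, {"turn": [0, 0, 0], "dp": [0.48, 0.106, 0], "claw": 0.12}])

```text
t: 7.87
ee_pos: [539.9, 83.3, 5.6]
orientation: [-1.296, 1.044, -1.05]
ft_force: [-0.3, 0.0, 0.1]
width: 10.7
```

```bash
python3 look.py l5; python3 st.py
```

```text
t 7.97 pos [540.8  83.5   5.8] yaw -77.61 down [ 0.009  0.003 -1.   ] F [-0.37  0.61 -0.81] w 10.7 q [0.13 0.65 1.91 0.   0.58 1.48]
box xy -14.4 37.6 Fbox -0.23 0.68
```

View pics/l5.png

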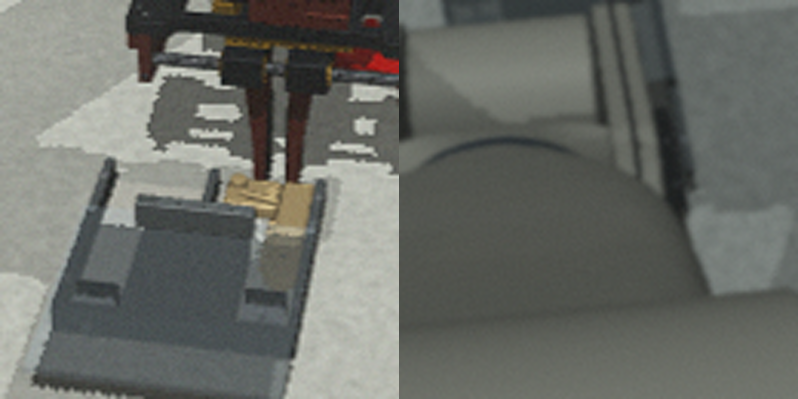

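```bash
python3 - <<'E'
from h import *
import pickle
s=pickle.load(open('scene0.pkl','rb'));t=pickle.load(open('top0.pkl','rb'))
c,q=np.cos(np.radians(12.5)),np.sin(np.radians(12.5))
def box(p): v=np.array(p)[:,:2]-[563,49.9]; return np.c_[c*v[:,0]+q*v[:,1],-q*v[:,0]+c*v[:,1]].round(1)
sc=lambda x,y:(255+x/4.5-.39,265+y/4.5-.39); tc=lambda x,y:(255+x/4.5-.39,135+y/4.5-.39)
print('scene L pad top edge, R', box(plane(s,[sc(390,243),sc(145,233)],13)), 'lower',box(plane(s,[sc(390,268),sc(145,262)],0)))
print('top L near/far edge', box(plane(t,[tc(98,267),tc(98,247),tc(310,207),tc(310,190)],13)))
E
```

```text
scene L pad top edge, R [[105.3  47.5]
 [115.8 -47.3]] lower [[104.7  47.6]
 [117.8 -47.3]]
top L near/far edge [[104.8  47. ]
 [113.7  45.5]
 [114.6 -48.2]
 [122.1 -49.6]]
```

Request:
jog_arm(steps=[{"turn": [0, 0, 0], "dp": [0.02, 0.004, 0], "claw": 0.12}, {"turn": [0, 0, 0], "dp": [0.04, 0.009, 0], "claw": 0.12}, {"turn": [0, 0, 0], "dp": [0.06, 0.013, 0], "claw": 0.12}, {"turn": [0, 0, 0], "dp": [0.08, 0.018, 0], "claw": 0.12}, {"turn": [0, 0, 0], "dp": [0.1, 0.022, 0], "claw": 0.12}])

```text
t: 8.38
ee_pos: [548.8, 85.3, 5.8]
orientation: [-1.295, 1.043, -1.051]
ft_force: [-0.7, 0.4, 0.4]
width: 10.3
```

```bash
python3 st.py
```

```text
t 8.38 pos [548.8  85.3   5.8] yaw -77.61 down [ 0.009  0.003 -1.   ] F [-0.71  0.42  0.38] w 10.3 q [0.13 0.65 1.89 0.   0.59 1.48]
box xy -6.3 37.6 Fbox -0.6 0.56
```

Request:
jog_arm(steps=[{"turn": [0, 0, 0], "dp": [0.012, 0.003, 0], "claw": 0.12}, {"turn": [0, 0, 0], "dp": [0.024, 0.005, 0], "claw": 0.12}, {"turn": [0, 0, 0], "dp": [0.036, 0.008, 0], "claw": 0.12}])

```text
t: 8.63
ee_pos: [551.6, 85.9, 5.8]
orientation: [-1.296, 1.043, -1.051]
ft_force: [-0.4, -0.2, 0.6]
width: 10.6
```

Request:
jog_arm(steps=[{"turn": [0, 0, 0], "dp": [0.012, 0.003, 0], "claw": 0.12}, {"turn": [0, 0, 0], "dp": [0.024, 0.005, 0], "claw": 0.12}])

```text
t: 8.8
ee_pos: [553.6, 86.3, 5.8]
orientation: [-1.296, 1.043, -1.051]
ft_force: [-0.5, -0.7, -0.3]
width: 10.8
```

```bash
python3 st.py
```

```text
t 8.8 pos [553.6  86.3   5.8] yaw -77.61 down [ 0.009  0.003 -1.   ] F [-0.55 -0.7  -0.28] w 10.8 q [0.13 0.66 1.88 0.   0.6  1.48]
box xy -1.3 37.6 Fbox -0.68 -0.57
```

Request:
jog_arm(steps=[{"turn": [0, 0, 0], "dp": [0.012, 0.003, 0], "claw": 0.12}, {"turn": [0, 0, 0], "dp": [0.018, 0.004, 0], "claw": 0.12}])

```text
t: 8.97
ee_pos: [555.3, 86.7, 5.8]
orientation: [-1.295, 1.043, -1.051]
ft_force: [0.2, -0.9, 0.4]
width: 10.6
```

Request:
jog_arm(steps=[{"turn": [0, 0, 0], "dp": [0.012, 0.003, 0], "claw": 0.12}, {"turn": [0, 0, 0], "dp": [0.018, 0.004, 0], "claw": 0.12}])

```text
t: 9.13
ee_pos: [556.6, 87.0, 5.8]
orientation: [-1.296, 1.044, -1.051]
ft_force: [-1.1, -0.6, 0.7]
width: 10.4
```

```bash
python3 st.py; python3 look.py l6
```

```text
t 9.13 pos [556.6  87.    5.8] yaw -77.61 down [ 0.008  0.003 -1.   ] F [-1.14 -0.57  0.72] w 10.4 q [0.13 0.66 1.87 0.   0.6  1.48]
box xy 1.8 37.6 Fbox -1.24 -0.31
```

View pics/l6.png

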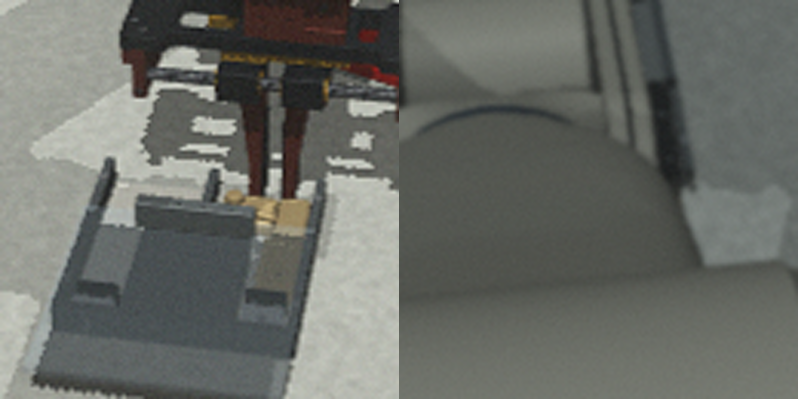

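```bash
python3 st.py|tail -1; python3 - <<'E'
from h import *
a=[]
for i in range(4):
    ctrl.get_image('top'); a.append(ctrl.get_obs()['ft_force'])
print(np.mean(a,0).round(2),np.std(a,0).round(2))
E
```

```text
box xy 1.7 37.6 Fbox -0.54 0.17
[-1.   -0.26 -0.17] [0.42 0.32 0.09]
```

Request:
jog_arm(steps=[{"turn": [0, 0, 0], "dp": [0.012, 0.003, 0], "claw": 0.12}, {"turn": [0, 0, 0], "dp": [0.018, 0.004, 0], "claw": 0.12}])

```text
t: 9.6
ee_pos: [557.2, 87.1, 5.7]
orientation: [-1.297, 1.045, -1.05]
ft_force: [-3.5, -1.0, 2.9]
width: 10.6
```

```bash
cat > av.py <<'E'
from h import *
o0=ctrl.get_obs();a=[o0['ft_force']];c,q=np.cos(np.radians(12.5)),np.sin(np.radians(12.5))
for i in range(4):
    ctrl.get_image('top'); o=ctrl.get_obs(); a.append(o['ft_force'])
a=np.array(a);b=c*a[:,0]+q*a[:,1];v=o['ee_pos'][:2]-np.array([563,49.9])
print('t',o['t'].__round__(2),'Fx box',b.round(2),'mean hold',b[1:].mean().round(2),'box x',(c*v[0]+q*v[1]).round(2))
E
python3 av.py
```

```text
t 9.8 Fx box [-3.59 -3.16 -2.97 -3.6  -3.82] mean hold -3.39 box x 2.73
```

Request:
jog_arm(steps=[{"turn": [0, 0, 0], "dp": [-0.03, -0.007, 0], "claw": 0.12}, {"turn": [0, 0, 0], "dp": [-0.08, -0.018, 0], "claw": 0.12}, {"turn": [0, 0, 0], "dp": [-0.15, -0.033, 0], "claw": 0.12}, {"turn": [0, 0, 0], "dp": [-0.15, -0.033, 0.4], "claw": 0.12}, {"turn": [0, 0, 0], "dp": [-0.15, -0.033, 0.8], "claw": 0.12}, {"turn": [0, 0, 0.02], "dp": [-0.4, 0.4, 0.8], "claw": 0.3}, {"turn": [0, 0, 0.04], "dp": [-0.6, 0.7, 0.8], "claw": 0.55}, {"turn": [0, 0, 0.04], "dp": [-0.7, 1, 0.8], "claw": 0.55}, {"turn": [0, 0, 0.04], "dp": [-0.7, 1, 0.8], "claw": 0.55}])

```text
t: 10.55
ee_pos: [500.0, 169.9, 70.1]
orientation: [-1.344, 0.948, -0.953]
ft_force: [0.2, -0.3, -0.6]
width: 34.1
```

```bash
python3 look.py l7; python3 st.py
```

```text
t 10.65 pos [501.4 167.8  69.9] yaw -70.3 down [ 0.008  0.004 -1.   ] F [0.21 0.17 0.52] w 41.7 q [0.3  0.51 1.94 0.   0.68 1.52]
box xy -34.6 128.4 Fbox 0.24 0.12
```

View pics/l7.png

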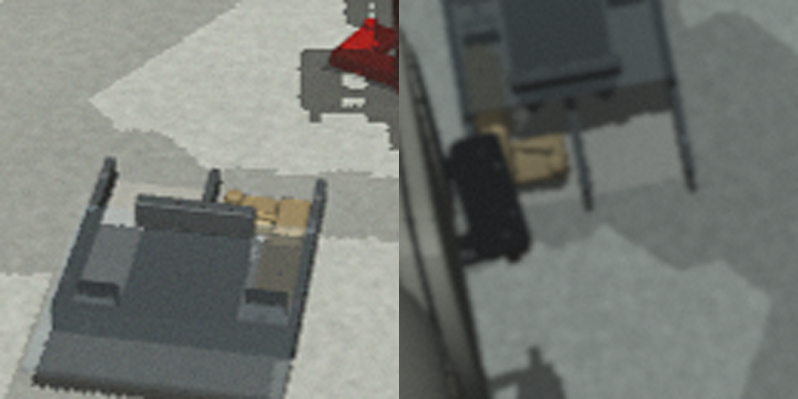

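Request:
jog_arm(steps=[{"turn": [0, 0, 0.04], "dp": [-0.2, 0.4, 0], "claw": 0.55}, {"turn": [0, 0, 0.04], "dp": [-0.33, 0.77, -0.1], "claw": 0.55}, {"turn": [0, 0, 0.04], "dp": [-0.33, 0.77, -0.3], "claw": 0.55}, {"turn": [0, 0, 0.04], "dp": [-0.33, 0.77, -0.3], "claw": 0.55}])

```text
t: 10.98
ee_pos: [473.9, 229.1, 44.1]
orientation: [-1.39, 0.853, -0.857]
ft_force: [-1.1, -0.3, -1.0]
width: 47.9
```

```bash
python3 st.py; python3 - <<'E'
from h import *
o=ctrl.get_obs()
s=ctrl.get_image('scene'); t=ctrl.get_image('top')
p=np.array(o['ee_pos'])
ims=[]
for d,(a,b,e,f) in((s,(370,190,500,320)),(t,(150,230,280,360))):
    im=cv2.resize(d['img'][b:f,a:e,::-1],None,fx=3,fy=3,interpolation=cv2.INTER_CUBIC)
    for q,col in((p,(0,255,0)),(np.r_[p[:2],6],(255,0,255))):
        cv2.drawMarker(im,tuple(int(v) for v in ((proj(d,[q])[0]-[a,b]+.5)*3)),col,0,14,1)
    ims.append(im)
cv2.imwrite('pics/g4.png',np.hstack(ims))
E
```

```text
t 10.98 pos [473.9 229.1  44.1] yaw -63.03 down [ 0.005  0.004 -1.   ] F [-1.1  -0.33 -1.04] w 47.9 q [0.43 0.56 1.95 0.   0.63 1.52]
box xy -48.2 194.2 Fbox -1.15 -0.08
```

View pics/g4.png

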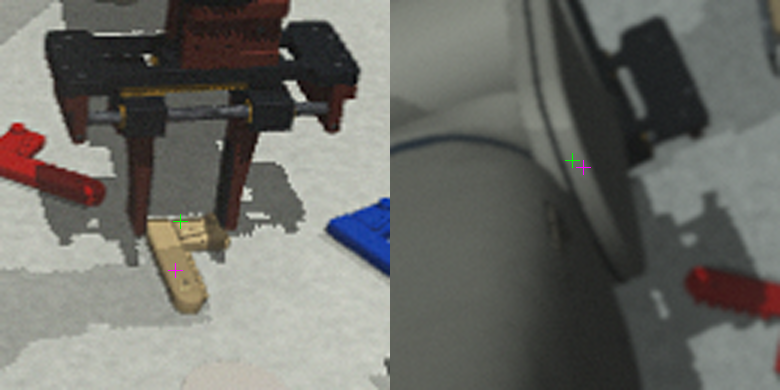

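Request:
jog_arm(steps=[{"turn": [0, 0, 0], "dp": [0, 0, -0.25], "claw": 0.55}, {"turn": [0, 0, 0], "dp": [0, 0, -0.42], "claw": 0.55}, {"turn": [0, 0, 0], "dp": [0, 0, -0.47], "claw": 0.55}, {"turn": [0, 0, 0], "dp": [0, 0, -0.47], "claw": 0.55}, {"turn": [0, 0, 0], "dp": [0, 0, -0.47], "claw": 0.1}, {"turn": [0, 0, 0], "dp": [0, 0, -0.47], "claw": 0.1}, {"turn": [0, 0, 0], "dp": [0, 0, -0.47], "claw": 0.1}, {"turn": [0, 0, 0], "dp": [0, 0, -0.47], "claw": 0.1}, {"turn": [0, 0, 0], "dp": [0, 0, -0.47], "claw": 0.1}, {"turn": [0, 0, 0], "dp": [0, 0, -0.47], "claw": 0.1}])

```text
t: 11.92
ee_pos: [475.6, 228.5, 8.6]
orientation: [-1.387, 0.853, -0.859]
ft_force: [0.0, -1.4, 5.8]
width: 22.7
```

```bash
python3 st.py
```

```text
t 11.92 pos [475.6 228.5   8.6] yaw -63.12 down [ 0.007  0.005 -1.   ] F [ 0.03 -1.37  5.79] w 22.7 q [0.42 0.63 1.95 0.   0.56 1.52]
box xy -46.7 193.3 Fbox -0.26 -1.34
```

Request:
jog_arm(steps=[{"turn": [0, 0, 0], "dp": [0, 0, 0.2], "claw": 0.1}, {"turn": [0, 0, 0], "dp": [0, 0, 0.5], "claw": 0.1}, {"turn": [0, 0, 0], "dp": [0, -0.2, 0.85], "claw": 0.1}, {"turn": [0, 0, -0.03], "dp": [0.1, -0.6, 0.85], "claw": 0.1}, {"turn": [0, 0, -0.05], "dp": [0.15, -0.95, 0.85], "claw": 0.1}, {"turn": [0, 0, -0.05], "dp": [0.15, -0.95, 0.85], "claw": 0.1}])

```text
t: 12.42
ee_pos: [487.9, 149.4, 77.1]
orientation: [-1.331, 0.975, -0.984]
ft_force: [-0.6, 0.6, -0.4]
width: 23.0
```

Request:
jog_arm(steps=[{"turn": [0, 0, -0.02], "dp": [0.08, -0.4, 0], "claw": 0.1}, {"turn": [0, 0, -0.03], "dp": [0.17, -0.8, 0], "claw": 0.1}, {"turn": [0, 0, -0.03], "dp": [0.17, -1, 0], "claw": 0.1}, {"turn": [0, 0, -0.03], "dp": [0.17, -1, 0], "claw": 0.1}])

```text
t: 12.75
ee_pos: [501.3, 67.3, 77.0]
orientation: [-1.294, 1.048, -1.056]
ft_force: [-0.4, 0.4, -1.2]
width: 22.4
```

```bash
python3 st.py
```

```text
t 12.75 pos [501.3  67.3  77. ] yaw -77.97 down [ 0.008  0.002 -1.   ] F [-0.44  0.42 -1.23] w 22.4 q [0.11 0.48 1.98 0.   0.67 1.47]
box xy -56.4 30.3 Fbox -0.34 0.51
```

Request:
jog_arm(steps=[{"turn": [0, 0.002, 0.002], "dp": [0.1, -0.45, 0], "claw": 0.1}, {"turn": [0, 0.002, 0.002], "dp": [0.18, -0.85, -0.1], "claw": 0.1}, {"turn": [0, 0.002, 0.002], "dp": [0.18, -0.99, -0.4], "claw": 0.1}, {"turn": [0, 0.002, 0.002], "dp": [0.18, -0.99, -0.6], "claw": 0.1}, {"turn": [0, 0.002, 0.002], "dp": [0.18, -0.99, -0.6], "claw": 0.1}])

```text
t: 13.17
ee_pos: [513.7, -11.7, 26.5]
orientation: [-1.303, 1.052, -1.046]
ft_force: [-1.2, 0.4, -0.9]
width: 23.1
```

```bash
python3 look.py r1; python3 st.py; python3 - <<'E'
from h import *
import pickle
s,t=pickle.load(open('r1.pkl','rb'))
c,q=np.cos(np.radians(12.5)),np.sin(np.radians(12.5))
def box(p): v=np.array(p)[:,:2]-[563,49.9]; return np.c_[c*v[:,0]+q*v[:,1],-q*v[:,0]+c*v[:,1]].round(1)
C=cloud(s).reshape(-1,3)
h=cv2.cvtColor(s['img'],cv2.COLOR_RGB2HSV).reshape(-1,3)
B=box(C)
m=(h[:,0]>8)&(h[:,0]<30)&(h[:,1]>50)&(abs(B[:,1]+50)<30)&(B[:,0]<-5)&(B[:,0]>-100)&(C[:,2]<36)
P=C[m]; B=B[m]
for lo in range(-80,0,8):
    k=(B[:,0]>=lo)&(B[:,0]<lo+8); 
    if k.sum()>3: print(lo,k.sum(),'y',np.percentile(B[k,1],[5,50,95]).round(1),'z',np.percentile(P[k,2],[5,50,95]).round(1))
E
```

```text
t 13.27 pos [515.2 -11.   28.7] yaw -77.56 down [ 0.     0.002 -1.   ] F [ 0.04  0.55 -0.43] w 23.1 q [-0.05  0.58  1.97  0.    0.59  1.3 ]
box xy -59.8 -49.1 Fbox 0.15 0.53
-80 19 y [-61.3 -52.3 -43.9] z [23.6 30.  31. ]
-72 25 y [-60.7 -50.7 -42. ] z [26.6 29.5 30.8]
-64 24 y [-57.7 -49.2 -40.4] z [26.6 29.4 32.2]
-56 32 y [-60.8 -47.5 -36.9] z [25.  29.7 34.4]
-48 30 y [-59.  -46.2 -34.6] z [25.  29.1 31.6]
-40 34 y [-58.8 -49.4 -40. ] z [26.5 29.  31.6]
-32 43 y [-58.6 -49.5 -41.3] z [18.1 26.9 30.1]
-24 18 y [-54.1 -50.  -45.4] z [21.5 25.2 29.7]
```

View pics/r1.png

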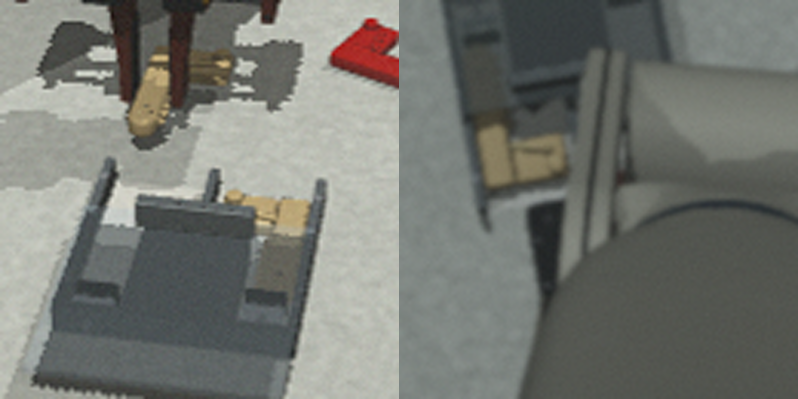

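Request:
jog_arm(steps=[{"turn": [0, 0, 0], "dp": [0, 0, -0.12], "claw": 0.1}, {"turn": [0, 0, 0], "dp": [0, 0, -0.2], "claw": 0.1}, {"turn": [0, 0, 0], "dp": [0, 0, -0.24], "claw": 0.1}, {"turn": [0, 0, 0], "dp": [0, 0, -0.24], "claw": 0.1}])

```text
t: 13.6
ee_pos: [514.9, -10.5, 9.0]
orientation: [-1.303, 1.049, -1.045]
ft_force: [-0.3, 0.5, -0.8]
width: 23.1
```

Request:
jog_arm(steps=[{"turn": [0, 0, 0], "dp": [0.16, 0.035, 0], "claw": 0.1}, {"turn": [0, 0, 0], "dp": [0.32, 0.07, 0], "claw": 0.1}, {"turn": [0, 0, 0], "dp": [0.48, 0.105, 0], "claw": 0.1}, {"turn": [0, 0, 0], "dp": [0.48, 0.105, -0.01], "claw": 0.1}, {"turn": [0, 0, 0], "dp": [0.48, 0.105, -0.01], "claw": 0.1}])

```text
t: 14.02
ee_pos: [554.3, -1.9, 8.6]
orientation: [-1.302, 1.047, -1.046]
ft_force: [1.4, 0.7, 3.1]
width: 23.1
```

```bash
python3 look.py r2; python3 st.py
```

```text
t 14.12 pos [553.4  -2.1   8.6] yaw -77.51 down [ 0.001  0.002 -1.   ] F [2.28 0.38 3.32] w 23.0 q [-0.03  0.65  1.89  0.    0.61  1.32]
box xy -20.7 -48.7 Fbox 2.31 -0.13
```

View pics/r2.png

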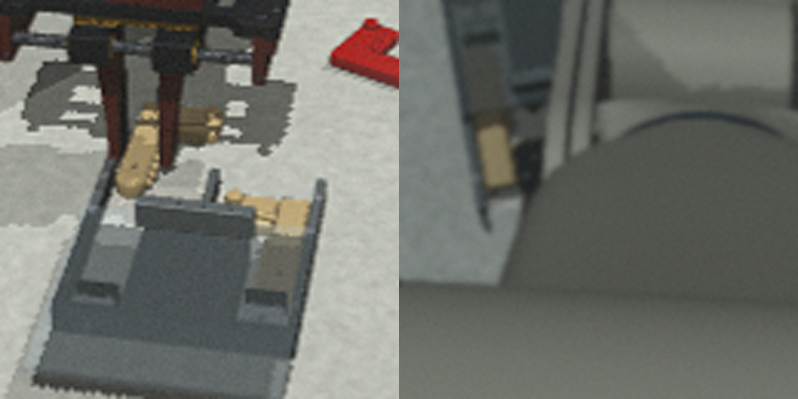

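Request:
jog_arm(steps=[{"turn": [0, 0, 0], "dp": [0, 0, 0], "claw": 0.45}, {"turn": [0, 0, 0], "dp": [0, 0, 0], "claw": 0.45}, {"turn": [0, 0, 0], "dp": [0, 0, 0], "claw": 0.45}, {"turn": [0, 0, 0], "dp": [0, 0, 0.3], "claw": 0.45}, {"turn": [0, 0, 0], "dp": [0, 0, 0.6], "claw": 0.45}, {"turn": [0, 0, 0], "dp": [-0.3, -0.03, 0.6], "claw": 0.15}, {"turn": [0, 0, 0], "dp": [-0.65, -0.06, 0.6], "claw": 0.12}, {"turn": [0, 0, 0], "dp": [-1, -0.084, 0.6], "claw": 0.12}, {"turn": [0, 0, 0], "dp": [-1, -0.084, 0.6], "claw": 0.12}, {"turn": [0, 0, 0], "dp": [-1, -0.084, 0.6], "claw": 0.12}])

```text
t: 14.95
ee_pos: [471.6, -8.9, 56.5]
orientation: [-1.303, 1.049, -1.045]
ft_force: [0.8, 0.5, 0.1]
width: 11.6
```

```bash
python3 look.py r3; python3 st.py
```

```text
t 15.05 pos [474.4  -8.9  56.8] yaw -77.52 down [ 0.002  0.002 -1.   ] F [ 0.19 -0.03 -0.77] w 10.1 q [-0.05  0.49  2.05  0.    0.6   1.3 ]
box xy -99.2 -38.3 Fbox 0.17 -0.07
```

View pics/r3.png

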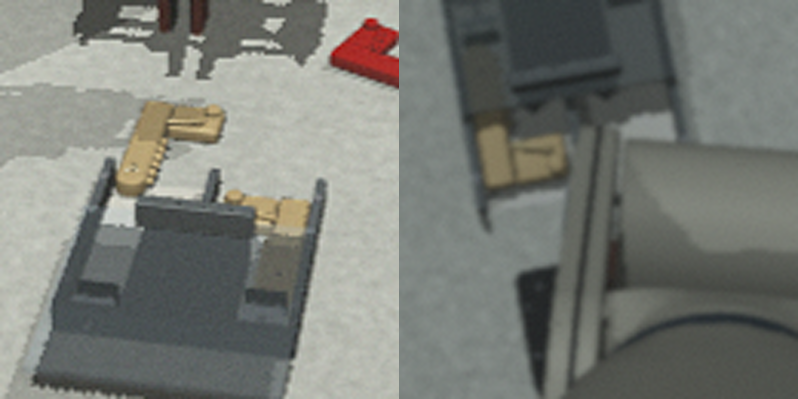

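Request:
jog_arm(steps=[{"turn": [0, 0, 0], "dp": [0, 0, -0.3], "claw": 0.12}, {"turn": [0, 0, 0], "dp": [0, 0, -0.55], "claw": 0.12}, {"turn": [0, 0, 0], "dp": [0, 0, -0.64], "claw": 0.12}, {"turn": [0, 0, 0], "dp": [0, 0, -0.64], "claw": 0.12}, {"turn": [0, 0, 0], "dp": [0, 0, -0.64], "claw": 0.12}])

```text
t: 15.47
ee_pos: [474.8, -8.9, 5.4]
orientation: [-1.302, 1.047, -1.046]
ft_force: [0.9, -0.1, -0.0]
width: 10.4
```

Request:
jog_arm(steps=[{"turn": [0, 0, 0], "dp": [0.1, 0.022, 0], "claw": 0.12}, {"turn": [0, 0, 0], "dp": [0.2, 0.044, 0], "claw": 0.12}, {"turn": [0, 0, 0], "dp": [0.3, 0.066, 0], "claw": 0.12}, {"turn": [0, 0, 0], "dp": [0.4, 0.088, 0], "claw": 0.12}, {"turn": [0, 0, 0], "dp": [0.5, 0.11, 0], "claw": 0.12}])

```text
t: 15.88
ee_pos: [516.3, 0.2, 6.0]
orientation: [-1.301, 1.046, -1.047]
ft_force: [-1.5, -0.1, 0.5]
width: 10.5
```

```bash
python3 look.py r4; python3 st.py
```

```text
t 15.98 pos [5.172e+02 2.000e-01 5.900e+00] yaw -77.49 down [ 0.004  0.002 -1.   ] F [0.02 1.21 0.21] w 10.7 q [-0.02  0.62  1.97  0.    0.55  1.32]
box xy -55.5 -38.6 Fbox 0.28 1.17
```

View pics/r4.png

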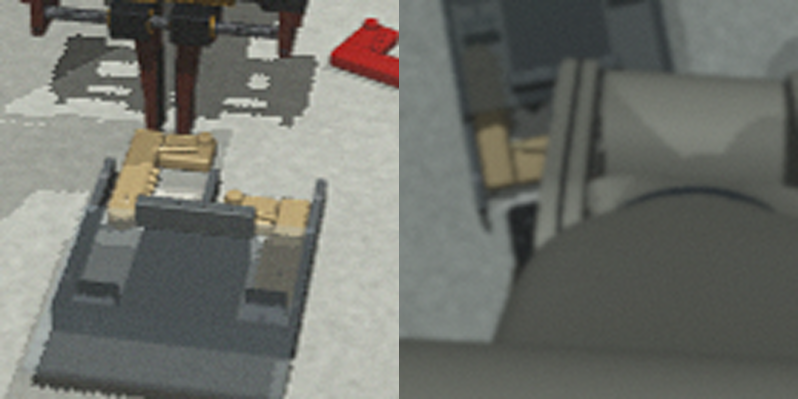

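Aligned, nose at the cover's front edge. Push on, checking.

Request:
jog_arm(steps=[{"turn": [0, 0, 0], "dp": [0.08, 0.018, 0], "claw": 0.12}, {"turn": [0, 0, 0], "dp": [0.16, 0.035, 0], "claw": 0.12}, {"turn": [0, 0, 0], "dp": [0.24, 0.053, 0], "claw": 0.12}, {"turn": [0, 0, 0], "dp": [0.32, 0.07, 0], "claw": 0.12}, {"turn": [0, 0, 0], "dp": [0.4, 0.088, 0], "claw": 0.12}, {"turn": [0, 0, 0], "dp": [0.48, 0.106, 0], "claw": 0.12}])

```text
t: 16.48
ee_pos: [556.2, 8.8, 5.9]
orientation: [-1.3, 1.045, -1.048]
ft_force: [0.1, -0.1, 0.3]
width: 10.2
```

```bash
python3 st.py; python3 look.py r5
```

```text
t 16.48 pos [556.2   8.8   5.9] yaw -77.49 down [ 0.004  0.002 -1.   ] F [ 0.06 -0.11  0.35] w 10.2 q [-0.01  0.66  1.88  0.    0.6   1.34]
box xy -15.6 -38.6 Fbox 0.04 -0.12
```

View pics/r5.png

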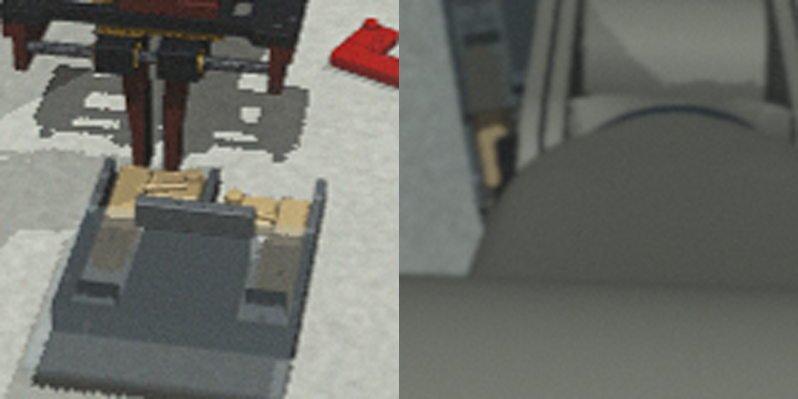

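Request:
jog_arm(steps=[{"turn": [0, 0, 0], "dp": [0.025, 0.005, 0], "claw": 0.12}, {"turn": [0, 0, 0], "dp": [0.05, 0.011, 0], "claw": 0.12}, {"turn": [0, 0, 0], "dp": [0.075, 0.016, 0], "claw": 0.12}, {"turn": [0, 0, 0], "dp": [0.1, 0.022, 0], "claw": 0.12}, {"turn": [0, 0, 0], "dp": [0.125, 0.027, 0], "claw": 0.12}, {"turn": [0, 0, 0], "dp": [0.15, 0.033, 0], "claw": 0.12}])

```text
t: 17.08
ee_pos: [569.2, 11.5, 6.0]
orientation: [-1.299, 1.044, -1.048]
ft_force: [-1.0, -0.0, -0.2]
width: 10.5
```

Request:
jog_arm(steps=[{"turn": [0, 0, 0], "dp": [0.012, 0.003, 0], "claw": 0.12}, {"turn": [0, 0, 0], "dp": [0.024, 0.005, 0], "claw": 0.12}, {"turn": [0, 0, 0], "dp": [0.036, 0.008, 0], "claw": 0.12}])

```text
t: 17.33
ee_pos: [572.1, 12.2, 6.0]
orientation: [-1.299, 1.044, -1.048]
ft_force: [-0.9, -2.4, 0.4]
width: 10.5
```

```bash
python3 av.py
```

```text
t 17.53 Fx box [-1.34 -0.01  0.21  0.18 -0.15] mean hold 0.06 box x 0.76
```

Request:
jog_arm(steps=[{"turn": [0, 0, 0], "dp": [0.012, 0.003, 0], "claw": 0.12}, {"turn": [0, 0, 0], "dp": [0.024, 0.005, 0], "claw": 0.12}, {"turn": [0, 0, 0], "dp": [0.036, 0.008, 0], "claw": 0.12}, {"turn": [0, 0, 0], "dp": [0.048, 0.011, 0], "claw": 0.12}])

```text
t: 17.87
ee_pos: [576.1, 13.1, 6.0]
orientation: [-1.299, 1.043, -1.048]
ft_force: [-0.3, -0.9, 0.6]
width: 10.4
```

```bash
python3 av.py; python3 look.py r6
```

```text
t 18.07 Fx box [-0.46  0.05  0.04 -0.6   0.2 ] mean hold -0.08 box x 4.8
```

View pics/r6.png

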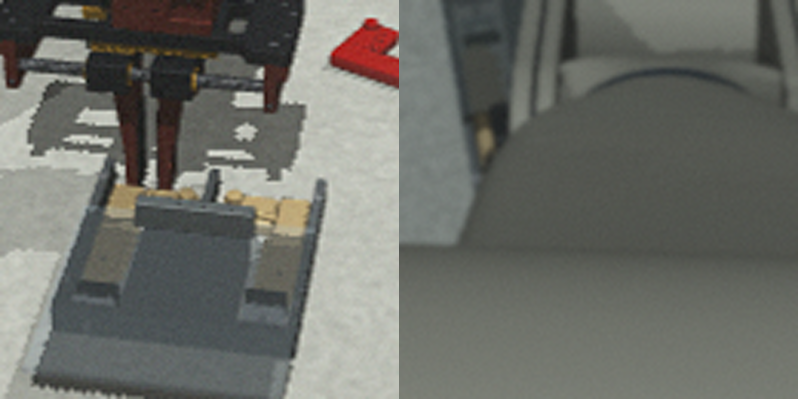

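Request:
jog_arm(steps=[{"turn": [0, 0, 0], "dp": [0.012, 0.003, 0], "claw": 0.12}, {"turn": [0, 0, 0], "dp": [0.024, 0.005, 0], "claw": 0.12}, {"turn": [0, 0, 0], "dp": [0.036, 0.008, 0], "claw": 0.12}])

```text
t: 18.42
ee_pos: [578.9, 13.7, 6.0]
orientation: [-1.299, 1.043, -1.048]
ft_force: [0.4, 0.5, -0.5]
width: 10.8
```

Request:
jog_arm(steps=[{"turn": [0, 0, 0], "dp": [0.012, 0.003, 0], "claw": 0.12}, {"turn": [0, 0, 0], "dp": [0.02, 0.004, 0], "claw": 0.12}])

```text
t: 18.58
ee_pos: [580.7, 14.1, 6.0]
orientation: [-1.299, 1.043, -1.048]
ft_force: [0.0, -0.7, -0.1]
width: 10.5
```

```bash
python3 av.py
```

```text
t 18.78 Fx box [-0.14  0.09 -0.12 -0.53  0.56] mean hold 0.0 box x 9.41
```

Request:
jog_arm(steps=[{"turn": [0, 0, 0], "dp": [0.012, 0.003, 0], "claw": 0.12}, {"turn": [0, 0, 0], "dp": [0.02, 0.004, 0], "claw": 0.12}])

```text
t: 18.95
ee_pos: [582.2, 14.4, 6.0]
orientation: [-1.299, 1.043, -1.048]
ft_force: [0.1, -0.1, 0.0]
width: 10.5
```

```bash
python3 av.py
```

```text
t 19.15 Fx box [ 0.06 -0.64 -0.8   0.04 -0.38] mean hold -0.45 box x 11.05
```

Request:
jog_arm(steps=[{"turn": [0, 0, 0], "dp": [0.012, 0.003, 0], "claw": 0.12}, {"turn": [0, 0, 0], "dp": [0.018, 0.004, 0], "claw": 0.12}])

```text
t: 19.32
ee_pos: [582.7, 14.6, 5.9]
orientation: [-1.301, 1.045, -1.047]
ft_force: [-4.1, -0.7, 2.2]
width: 10.7
```

```bash
python3 av.py
```

```text
t 19.52 Fx box [-4.11 -4.3  -3.69 -2.79 -3.26] mean hold -3.51 box x 11.96
```

Request:
jog_arm(steps=[{"turn": [0, 0, 0], "dp": [-0.03, -0.007, 0], "claw": 0.12}, {"turn": [0, 0, 0], "dp": [-0.08, -0.018, 0], "claw": 0.12}, {"turn": [0, 0, 0], "dp": [-0.15, -0.033, 0], "claw": 0.12}, {"turn": [0, 0, 0], "dp": [-0.15, -0.033, 0.4], "claw": 0.12}, {"turn": [0, 0, 0], "dp": [-0.15, -0.033, 0.8], "claw": 0.12}, {"turn": [0, 0, 0], "dp": [-0.15, -0.033, 0.95], "claw": 0.12}, {"turn": [0, 0, 0], "dp": [-0.15, -0.033, 0.95], "claw": 0.12}])

```text
t: 20.1
ee_pos: [573.3, 12.0, 85.0]
orientation: [-1.296, 1.039, -1.051]
ft_force: [0.5, -0.7, 0.3]
width: 10.8
```

```bash
python3 look.py c1; python3 st.py
```

```text
t 20.2 pos [571.   12.   81.8] yaw -77.48 down [ 0.006  0.002 -1.   ] F [-1.19 -0.62 -0.18] w 10.6 q [-0.    0.54  1.84  0.    0.76  1.35]
box xy -0.4 -38.7 Fbox -1.3 -0.35
```

View pics/c1.png

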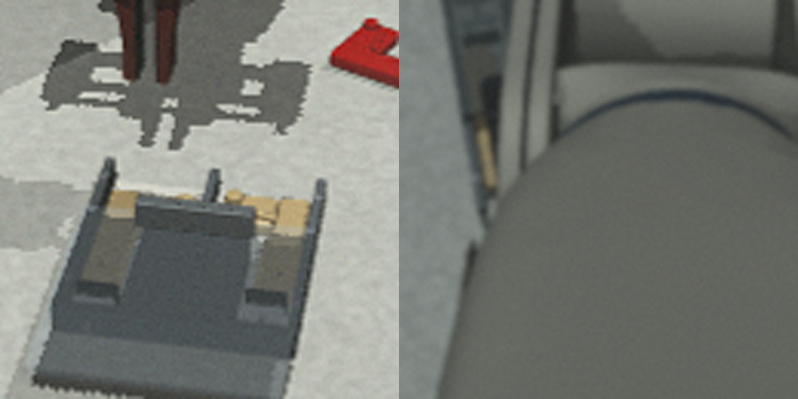

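Request:
jog_arm(steps=[{"turn": [0, 0, 0], "dp": [0.35, 0.2, 0], "claw": 0.12}, {"turn": [0, 0, 0], "dp": [0.7, 0.4, 0], "claw": 0.12}, {"turn": [0, 0, 0], "dp": [1, 0.6, 0], "claw": 0.12}, {"turn": [0, 0, 0], "dp": [1, 0.77, 0], "claw": 0.12}, {"turn": [0, 0, 0], "dp": [1, 0.77, 0], "claw": 0.12}])

```text
t: 20.62
ee_pos: [650.4, 75.7, 79.5]
orientation: [-1.301, 1.044, -1.045]
ft_force: [-0.4, 0.0, -0.1]
width: 10.7
```

Request:
jog_arm(steps=[{"turn": [0, 0, 0], "dp": [0.22, 0, 0], "claw": 0.12}, {"turn": [0, 0, 0], "dp": [0.22, 0, 0], "claw": 0.12}, {"turn": [0, 0, 0], "dp": [0.22, 0, -0.1], "claw": 0.12}, {"turn": [0, 0, 0], "dp": [0.22, 0, -0.25], "claw": 0.12}, {"turn": [0, 0, 0], "dp": [0.22, 0, -0.25], "claw": 0.12}])

```text
t: 21.03
ee_pos: [664.8, 74.9, 56.3]
orientation: [-1.305, 1.048, -1.043]
ft_force: [-0.2, 0.2, 0.0]
width: 10.7
```

```bash
python3 look.py c2; python3 st.py
```

```text
t 21.13 pos [666.3  75.1  58.2] yaw -77.4 down [ 0.     0.002 -1.   ] F [-0.74  0.16  0.39] w 10.5 q [0.09 0.69 1.6  0.   0.85 1.44]
box xy 106.4 2.3 Fbox -0.69 0.32
```

View pics/c2.png

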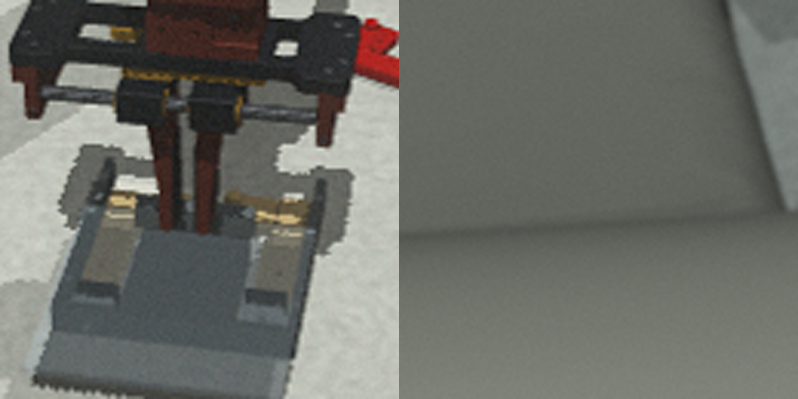

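Request:
jog_arm(steps=[{"turn": [0, 0, 0], "dp": [0, 0, -0.15], "claw": 0.12}, {"turn": [0, 0, 0], "dp": [0, 0, -0.28], "claw": 0.12}, {"turn": [0, 0, 0], "dp": [0, 0, -0.33], "claw": 0.12}, {"turn": [0, 0, 0], "dp": [0, 0, -0.33], "claw": 0.12}])

```text
t: 21.47
ee_pos: [665.0, 75.0, 29.8]
orientation: [-1.305, 1.049, -1.043]
ft_force: [0.6, -0.5, -0.3]
width: 10.8
```

Request:
jog_arm(steps=[{"turn": [0, 0, 0], "dp": [-0.08, -0.018, 0], "claw": 0.12}, {"turn": [0, 0, 0], "dp": [-0.16, -0.035, 0], "claw": 0.12}, {"turn": [0, 0, 0], "dp": [-0.24, -0.053, 0], "claw": 0.12}, {"turn": [0, 0, 0], "dp": [-0.32, -0.071, 0], "claw": 0.12}, {"turn": [0, 0, 0], "dp": [-0.4, -0.089, 0], "claw": 0.12}])

```text
t: 21.88
ee_pos: [633.0, 67.9, 30.4]
orientation: [-1.304, 1.047, -1.044]
ft_force: [1.4, 0.1, -2.2]
width: 10.2
```

```bash
python3 st.py; python3 look.py c3
```

```text
t 21.88 pos [633.   67.9  30.4] yaw -77.4 down [-0.001  0.002 -1.   ] F [ 1.38  0.13 -2.17] w 10.2 q [0.09 0.69 1.69 0.   0.76 1.44]
box xy 72.2 2.4 Fbox 1.37 -0.17
```

View pics/c3.png

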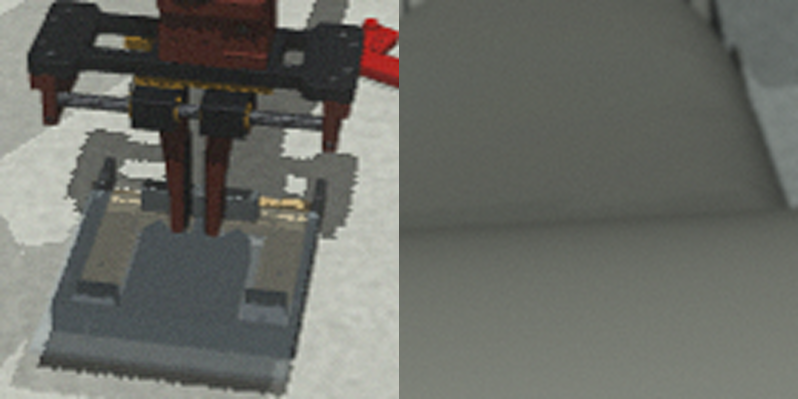

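Request:
jog_arm(steps=[{"turn": [0, 0, 0], "dp": [-0.08, -0.018, 0], "claw": 0.12}, {"turn": [0, 0, 0], "dp": [-0.16, -0.035, 0], "claw": 0.12}, {"turn": [0, 0, 0], "dp": [-0.24, -0.053, 0], "claw": 0.12}, {"turn": [0, 0, 0], "dp": [-0.32, -0.071, 0], "claw": 0.12}, {"turn": [0, 0, 0], "dp": [-0.4, -0.089, 0], "claw": 0.12}, {"turn": [0, 0, 0], "dp": [-0.44, -0.098, 0], "claw": 0.12}])

```text
t: 22.48
ee_pos: [595.5, 59.5, 30.3]
orientation: [-1.306, 1.05, -1.042]
ft_force: [2.2, 0.2, 1.1]
width: 10.6
```

Request:
jog_arm(steps=[{"turn": [0, 0, 0], "dp": [-0.03, -0.007, 0], "claw": 0.12}, {"turn": [0, 0, 0], "dp": [-0.05, -0.011, 0], "claw": 0.12}])

```text
t: 22.65
ee_pos: [590.9, 58.5, 30.2]
orientation: [-1.307, 1.05, -1.042]
ft_force: [2.9, 1.1, 0.8]
width: 10.5
```

```bash
python3 st.py; python3 look.py c4
```

```text
t 22.65 pos [590.9  58.5  30.2] yaw -77.41 down [-0.005  0.002 -1.   ] F [2.91 1.11 0.81] w 10.5 q [0.08 0.65 1.79 0.   0.71 1.43]
box xy 29.1 2.4 Fbox 3.08 0.45
```

View pics/c4.png

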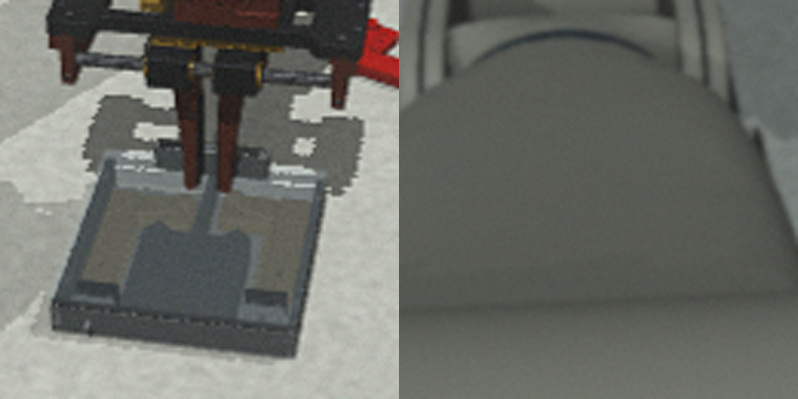

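Nearly shut; continue in small steps until the hard stop is felt.

Request:
jog_arm(steps=[{"turn": [0, 0, 0], "dp": [-0.015, -0.003, 0], "claw": 0.12}, {"turn": [0, 0, 0], "dp": [-0.03, -0.007, 0], "claw": 0.12}])

```text
t: 22.92
ee_pos: [590.1, 58.4, 30.2]
orientation: [-1.304, 1.048, -1.044]
ft_force: [9.5, 3.0, -6.6]
width: 10.5
```

Request:
jog_arm(steps=[{"turn": [0, 0, 0], "dp": [-0.015, -0.003, 0], "claw": 0.12}, {"turn": [0, 0, 0], "dp": [-0.03, -0.007, 0], "claw": 0.12}])

```text
t: 23.08
ee_pos: [590.1, 58.4, 30.3]
orientation: [-1.3, 1.045, -1.046]
ft_force: [10.5, 5.0, -8.3]
width: 10.8
```

```bash
python3 av.py
```

```text
t 23.28 Fx box [11.37  7.6   8.08  8.33  9.06] mean hold 8.27 box x 28.35
```

Request:
jog_arm(steps=[{"turn": [0, 0, 0], "dp": [0.03, 0.007, 0], "claw": 0.12}, {"turn": [0, 0, 0], "dp": [0.1, 0.022, 0], "claw": 0.12}, {"turn": [0, 0, 0], "dp": [0.15, 0.033, 0.2], "claw": 0.12}, {"turn": [0, 0, 0], "dp": [0.15, 0.033, 0.6], "claw": 0.12}, {"turn": [0, 0, 0], "dp": [0.15, 0.033, 1], "claw": 0.12}, {"turn": [0, 0, 0], "dp": [0.15, 0.033, 1], "claw": 0.12}])

```text
t: 23.78
ee_pos: [605.4, 61.3, 115.6]
orientation: [-1.296, 1.04, -1.049]
ft_force: [0.8, 0.0, 0.2]
width: 10.6
```

Request:
jog_arm(steps=[{"turn": [0, 0, 0], "dp": [-0.2, -0.4, 0.4], "claw": 0.12}, {"turn": [0, 0, 0], "dp": [-0.5, -0.8, 0.8], "claw": 0.12}, {"turn": [0, 0, 0], "dp": [-0.8, -1, 1], "claw": 0.12}, {"turn": [0, 0, 0], "dp": [-0.8, -1, 1], "claw": 0.12}])

```text
t: 24.12
ee_pos: [539.3, -21.1, 197.9]
orientation: [-1.295, 1.04, -1.051]
ft_force: [0.1, -0.3, 0.1]
width: 10.8
```

Request:
jog_arm(steps=[{"turn": [0, 0, 0], "dp": [-0.2, -0.4, 0], "claw": 0.12}, {"turn": [0, 0, 0], "dp": [-0.5, -0.8, 0], "claw": 0.12}, {"turn": [0, 0, 0], "dp": [-0.5, -1, 0], "claw": 0.12}, {"turn": [0, 0, 0], "dp": [-0.5, -1, 0], "claw": 0.12}])

```text
t: 24.45
ee_pos: [498.1, -103.2, 197.4]
orientation: [-1.295, 1.044, -1.053]
ft_force: [0.8, 0.1, -0.3]
width: 10.7
```

Request:
jog_arm(steps=[{"turn": [0, 0, 0], "dp": [0, -0.4, 0], "claw": 0.12}, {"turn": [0, 0, 0], "dp": [0, -0.8, 0], "claw": 0.12}, {"turn": [0, 0, 0], "dp": [0, -1, 0], "claw": 0.12}, {"turn": [0, 0, 0], "dp": [0, -1, 0], "claw": 0.12}])

```text
t: 24.78
ee_pos: [498.7, -185.0, 196.8]
orientation: [-1.295, 1.045, -1.055]
ft_force: [-0.1, -0.5, -0.3]
width: 10.4
```

Request:
jog_arm(steps=[{"turn": [0, 0, 0], "dp": [0, -0.4, 0], "claw": 0.12}, {"turn": [0, 0, 0], "dp": [0, -0.8, 0], "claw": 0.12}, {"turn": [0, 0, 0], "dp": [0, -1, 0], "claw": 0.12}, {"turn": [0, 0, 0], "dp": [0, -1, 0], "claw": 0.12}])

```text
t: 25.12
ee_pos: [499.4, -266.2, 196.2]
orientation: [-1.294, 1.047, -1.056]
ft_force: [0.2, 0.3, -0.3]
width: 10.2
```

```bash
python3 look.py e1; python3 st.py; python3 - <<'E'
from h import *
import pickle
s,t=pickle.load(open('e1.pkl','rb')); save(t,'e1t'); save(s,'e1s')
E
```

```text
t 25.22 pos [ 498.8 -263.7  196. ] yaw -77.84 down [ 0.008  0.004 -1.   ] F [ 0.26 -0.2  -0.19] w 10.7 q [-0.51  0.37  1.79  0.01  0.98  0.84]
box xy -130.6 -292.3 Fbox 0.21 -0.25
```

View pics/e1.png

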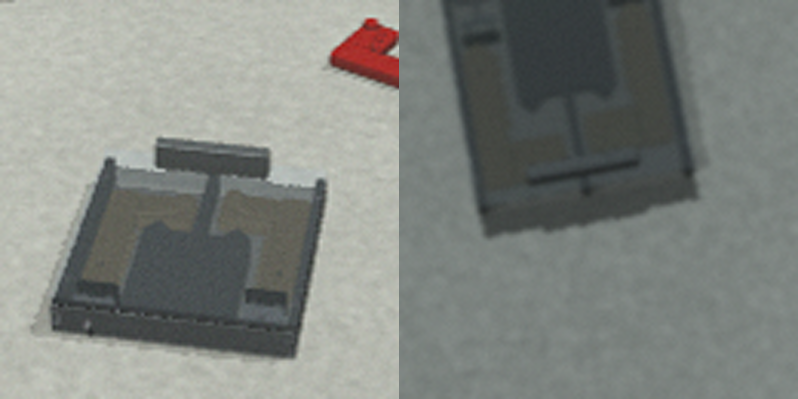

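View pics/e1t.png

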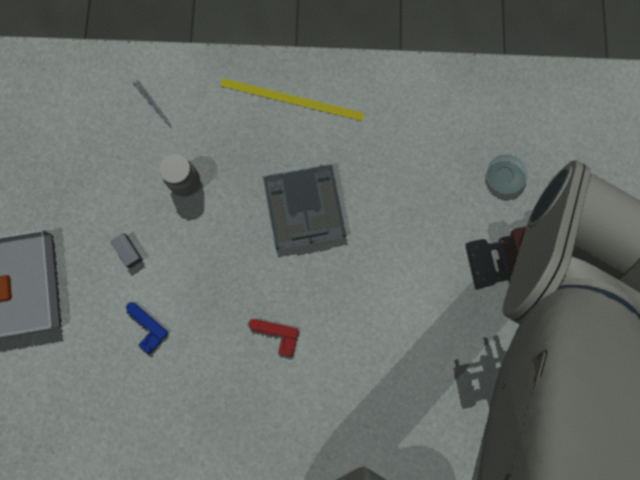

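```bash
python3 - <<'E'
from h import *
import pickle
s,t=pickle.load(open('e1.pkl','rb'))
a=cv2.resize(t['img'][160:260,258:350,::-1],(400,435),interpolation=cv2.INTER_CUBIC);b=cv2.resize(s['img'][270:345,265:365,::-1],(400,300),interpolation=cv2.INTER_CUBIC)
b=cv2.copyMakeBorder(b,0,135,0,0,cv2.BORDER_CONSTANT); cv2.imwrite('pics/e2.png',cv2.convertScaleAbs(np.hstack([a,b]),alpha=1.6))
c,q=np.cos(np.radians(12.5)),np.sin(np.radians(12.5))
def box(p): v=np.array(p)[:,:2]-[563,49.9]; return np.c_[c*v[:,0]+q*v[:,1],-q*v[:,0]+c*v[:,1]].round(1)
C=cloud(s); P=C.reshape(-1,3); B=box(P); k=(P[:,2]>38)&(P[:,2]<46)&(abs(B[:,1])<34)&(abs(B[:,0]-12)<25); print('rib mean box x (12 if shut)',B[k].mean(0),k.sum())
E
```

```text
rib mean box x (12 if shut) [15.59503106  0.58571429] 161
```

View pics/e2.png

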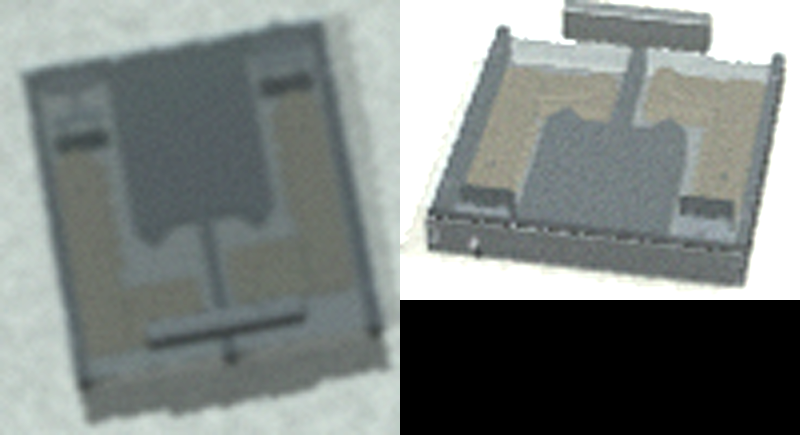

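```bash
python3 -c "
from workcell import ctrl
print(ctrl.close_job())"
```

```text
the job is handed in; nothing more can be done
None
```

Both casts are in their bays, left half first, and the cover is slid against its shut stop. The job was handed in at about 25 s of the 72 s limit.

**Insertion:** I carried each half to the mouth, set its nose in, and pushed it along the bench by its tail face. I stopped each one when the sprung stop pushed back. The hold force was about 3.4 N on the left and 3.5 N on the right, with instantaneous readings up to 4.3 N (the stops bottom at 8 N).

**Cover:** I pushed it by the rib until it stopped moving at the end stop. At the stop it held about 8 N with no further travel.

**Last checks:**
- The pictures show both noses at their pads and the cover's front edge level with the mouth.
- The gripper was clear of everything.
- By eye, the jar, dish, steel block and the red and blue look-alikes are where they were in the first picture; I did not re-measure their positions.

**One check disagreed:** the mean of the depth points on the rib came out at 15.6 mm in from the mouth, where 12 mm is expected when shut. I put that down to the camera seeing mainly the rib's rear face. The stop I felt and the pictures both indicate the cover is shut.

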